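Draw the cured chips from the bonding press and set them out to scale

TASK

The clear chips without tape have finished curing: draw each of them straight out from under the weighted plate of the bonding press, leaving the plate, its weights and the chip with the green tape as they are, since that one is still curing. Lay the cured chips flat side by side on the light pad with one short end flush against its metal stop bar, then lay the scale rule flat on the pad, flush against the other short ends of all of them, ready for the photograph. Leave the other things on the bench alone.

Things in the scene. Friction and masses are not known exactly. Their poses are not given: they have to be found in the camera images.
- press: bonding press, fixed: aluminium base 281 mm (y) x 10 mm high, from x = -45 to +47 mm. Origin on the bench below the plate's centre; -x is its open front, roughly towards the robot. Dark steel back stop, side rails and front lugs (to 24 mm high, lugs only at |y| > 119 mm) keep the plate from sliding. Five chip bays at y = -100, -50, 0, +50, +100 mm, one may be empty
- press_plate: loose clear glass plate 70 mm (x) x 261 mm (y) x 8 mm, 0.3 kg, lying on the chips in the press (its underside 16 mm above the bench); it reaches from x = -35 to +35 mm of the press. Origin at the centre of its underside. With chips gone it settles up to 0.5 mm onto the side rails
- weight_1: loose steel disc weight, 56 mm in diameter, 41 mm high with its knob, about 0.35 kg, standing on the plate; origin at the centre of its underside
- weight_2: second disc weight, the same as weight_1
- chip_a: cured microfluidic chip (may be absent): clear pale slab, dark blue channels, white frosted -x end, 90 mm (x) x 25 mm (y) x 6 mm, 30 g; origin at the centre of its underside. It starts flat in a bay, underside 10 mm above the bench, its -x end 40 mm out in front of the plate and 30 mm beyond the base; drawn 60 mm along the press's -x it is clear of both. Pull 3 to 12 N
- chip_b: cured microfluidic chip (may be absent): clear pale slab, dark blue channels, white frosted -x end, 90 mm (x) x 25 mm (y) x 6 mm, 30 g; origin at the centre of its underside. It starts flat in a bay, underside 10 mm above the bench, its -x end 40 mm out in front of the plate and 30 mm beyond the base; drawn 60 mm along the press's -x it is clear of both. Pull 3 to 12 N
- chip_c: cured microfluidic chip (may be absent): clear pale slab, dark blue channels, white frosted -x end, 90 mm (x) x 25 mm (y) x 6 mm, 30 g; origin at the centre of its underside. It starts flat in a bay, underside 10 mm above the bench, its -x end 40 mm out in front of the plate and 30 mm beyond the base; drawn 60 mm along the press's -x it is clear of both. Pull 3 to 12 N
- chip_d: cured microfluidic chip (may be absent): clear pale slab, dark blue channels, white frosted -x end, 90 mm (x) x 25 mm (y) x 6 mm, 30 g; origin at the centre of its underside. It starts flat in a bay, underside 10 mm above the bench, its -x end 40 mm out in front of the plate and 30 mm beyond the base; drawn 60 mm along the press's -x it is clear of both. Pull 3 to 12 N
- chip_green: the chip that is still curing: the same size and layout as the others, but its -x end is wrapped in green tape; it lies in one of the bays and stays there. Origin at the centre of its underside
- light_pad: light pad, fixed on the bench: slab 170 mm (x) x 220 mm (y) x 6 mm high, white top with a dark rim all level; along its +x (far) edge runs an aluminium stop bar 216 mm long that rises 8 mm above the top, its near face at x = +75 mm. Origin at the centre of the underside; so a chip squared against the bar has its centre at x = +30 mm
- rule: loose scale rule of aluminium, 200 mm (x) x 30 mm (y) x 4 mm, 0.12 kg, with a dark gripping ridge along its middle, 190 mm long, 10 mm wide, top 16 mm above the underside. Both long edges are alike. Origin at the centre of its underside
- bottle_solvent: bystander: 100 ml screw bottle with a blue cap, 48 mm wide, 97 mm high
- petri_dish: bystander: nearer of two closed petri dishes at the left front, 91 mm wide, 15 mm high

How it is judged:
By the outcome, as a careful person would: the job done as asked, in the order asked, and still so for the second after the job is handed in, with the robot touching nothing.
Of chip_a, chip_b, chip_c, chip_d only 3 to 4 are there at a start; the rules pass over those that are not, and their reading is None.
At some moment in a run one of rule may be knocked a few centimetres aside while the robot is not near it.
Once in a run the grip may slacken for a moment while it holds something.
It also fails if it takes over 210 s, if anything falls off the work surface, if the arm or the gripper's body presses on something with over 40 N, if the wrist force passes 120 N, or if a joint passes its speed limit or range.

ROBOT

A 6-joint arm with a two-finger parallel gripper is mounted at the origin on a cart in front of the work surface, level with it; the furniture and walls round the work are solid. World frame = base frame: x ahead of the robot, y to its left, z up, the work surface at z = 0. Lengths are in m, angles in degrees, forces in N, time in s.
With the tool pointing down it reaches from about 0.35 to 0.8 m from the base axis. Payload 7.3 kg.
Tool frame: the origin (TCP) lies midway between the tips of the shut fingers; the grasp point (between the pads) lies 19 mm behind it (env.grip_point_offset is the distance from the TCP to the grasp point, in m); z points along the fingers, x is the direction in which the jaws open and shut, and the axes are right-handed (so a half turn about z gives the same grasp; the last joint's range is limited). The gripper opens to 85 mm and grips with 20 to 120 N. Pads are 22 mm wide; open, the fingers measure 114 mm over their backs; the gripper's body (76 mm by 85 mm) begins 54 mm behind the grasp point. The pads swing forward as they close: fully open they stand 13 mm farther back than shut.
Start: joints at [-81.475, 19.595, 87.324, -0, 73.075, -8.365], TCP at [0.153, -0.502, 0.231] pointing down, gripper open.
Joint ranges: [-145.02, 145.02], [-44.19, 115.74], [2.07, 154.8], [-57.11, 237.11], [16.16, 152.29], [-177.93, 177.93]. Speed limits (degrees/s): [147.25, 147.25, 180, 180, 180, 180].

INTERFACE

Orientations are given as a 3x3 rotation matrix whose columns are the frame's x, y, z axes.
In Python, from rig import env gives the robot as it stands. The module is installed in compiled form; this text tells all that it offers.
- The arm moves only by the shell command python3 -m pendant 'ROWS' [OPENING] [FORCE]. ROWS is JSON, one flat list of numbers, 6 for each row, row after row: the shift along the world's x, y, z in units of 25 mm (1.0 is 25 mm), then the turn, a rotation vector about the world's x, y, z in units of 5 degrees (1.0 is 5 degrees). In form: [dx, dy, dz, wx, wy, wz, dx, dy, dz, wx, wy, wz, ...]. A call has 1 to 5 rows; each row shifts and turns the commanded pose from where the row before left it; what a row does not reach is not made up. A row lasts 1/12 s, in which the tool goes at most 41.7 mm and 7.16 degrees, less where a joint would pass 70% of its speed; a pose out of reach is approached as far as the arm can. A call is refused whole if a number of a shift passes 1 or a number of a turn 1, either way. A call with a gripper value outside its range is refused whole. OPENING is the finger opening in mm, from 0 to 85.4, set as the call begins (- or left out, the last holds). The fingers move at their own pace and stop on an object; FORCE is the grip in N (left out, the last holds). Time passes only in rows, so rows that do not move let the fingers close. It gives the time, the measured TCP pose, the force and the opening at its end, in the units of the state.
- env.state(): the state, without advancing time (a new reading comes with each control period).
- env.read_camera(name): name is "scene" or "side" or "wrist"; returns a dict with "frame" (384x512x3 uint8, red, green, blue), "fx", "fy", "cx", "cy" (pixels), "T" (4x4, takes a point from camera to world coordinates); the wrist camera has in their place "tool_from_camera" (4x4, takes a point from camera to tool coordinates, whose origin is the TCP and whose axes are the tool frame's). Camera axes: x right, y down, z forward; pixel columns grow to the right and rows downward; lengths in m; the calibration is good to about 2 mm. The wrist camera is an equidistant fisheye: a pixel r from the principal point sees the ray r / f radians off the axis. A picture is of the moment at which its call begins: read the wrist's pose just before it. There is no depth.
- env.close_job(): hands the job in, once; it reports no verdict.
The state is a dict: "time": time; "q": joint angles; "qvel": joint speeds; "joint_efforts": joint torques, N m; "position": TCP position; "tcp_rot": TCP orientation; "contact_force": force on the tool from outside, world axes, zero at the start; "torque": the same for the moment, N m; "opening": opening from 0.0 (shut) to 1.0 (fully open).
Only numpy, scipy, OpenCV 4.12 (cv2) and the standard library are available. Lean on these libraries where they do the work, as an engineer would, in place of code of your own. Each camera call takes 0.05 s, during which the arm holds its last target.

## Working session

There is one attempt and no reset: what is moved stays moved. The work goes in short steps, Python scripts to look and compute and a shell command to move; the robot and the scene stay as the last step left them, time stands still between calls to the robot, and variables do not carry over. Pictures are saved under pics/ and viewed, and the job is handed in when it is done.

```bash
mkdir -p pics; ls; python3 - <<'E'
from rig import env
import cv2, numpy as np
for n in ["scene","side","wrist"]:
    c=env.read_camera(n); cv2.imwrite(f"pics/{n}0.png",c["frame"][:,:,::-1])
    print(n,c["fx"],c["fy"],c["cx"],c["cy"]); print(np.round(c.get("T",c.get("tool_from_camera")),4))
s=env.state(); print(s); print(env.grip_point_offset)
E
```

```text
pics
scene 376.04388409069225 376.04388409069225 255.34102693901505 185.24687564915698
[[ 0.466  -0.6217  0.6295 -0.3161]
 [-0.8847 -0.3343  0.3249 -0.3936]
 [ 0.0084 -0.7083 -0.7058  0.9834]
 [ 0.      0.      0.      1.    ]]
side 373.8402529192473 373.8402529192473 257.75704012802714 188.98848610029626
[[ 0.9715 -0.1008  0.2144  0.2154]
 [-0.2369 -0.42    0.8761 -1.1294]
 [ 0.0018 -0.9019 -0.4319  0.6163]
 [ 0.      0.      0.      1.    ]]
wrist 297.3186396354542 297.3186396354542 252.43888710277582 193.56194033705341
[[ 1.000e+00  1.000e-04 -2.000e-04  3.000e-04]
 [-0.000e+00  9.532e-01  3.024e-01 -7.790e-02]
 [ 2.000e-04 -3.024e-01  9.532e-01 -1.436e-01]
 [ 0.000e+00  0.000e+00  0.000e+00  1.000e+00]]
{'time': 0.15, 'q': array([-8.14762957e+01,  1.96289757e+01,  8.73626362e+01, -1.67197962e-03,
        7.30745150e+01, -8.36475287e+00]), 'qvel': array([-0.01280707, -0.05634175, -0.29877965, -0.00454939,  0.05539571,
       -0.00932758]), 'joint_efforts': array([ 1.71414318e-03, -4.33906066e+01, -2.46146929e+01, -2.25947883e-04,
        5.67495532e-03,  1.17105643e-06]), 'position': array([ 0.15249154, -0.50206912,  0.23078244]), 'tcp_rot': array([[ 2.90517459e-01, -9.56869671e-01, -1.98672782e-04],
       [-9.56869005e-01, -2.90517493e-01,  1.13724507e-03],
       [-1.14591323e-03, -1.40285720e-04, -9.99999334e-01]]), 'contact_force': array([ 0.01943878,  0.04642239, -0.10169545]), 'torque': array([0.00042671, 0.02184353, 0.03959661]), 'opening': 1.0030502172116182}
0.0187
```

View pics/scene0.png

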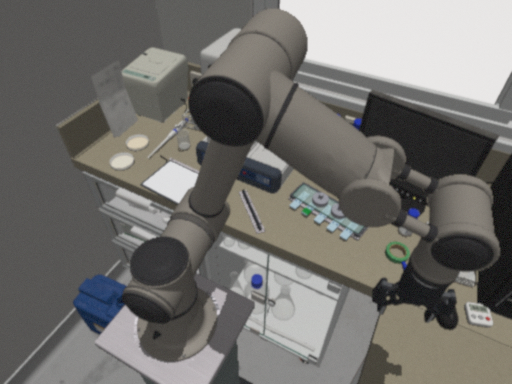

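View pics/side0.png

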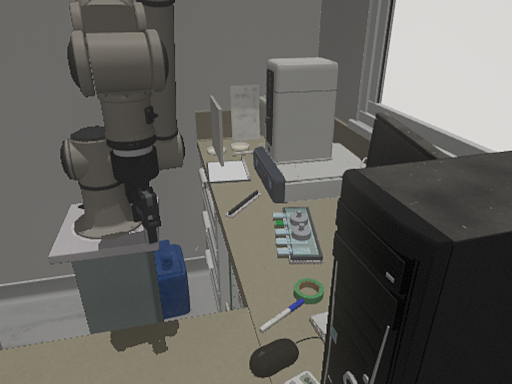

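View pics/wrist0.png

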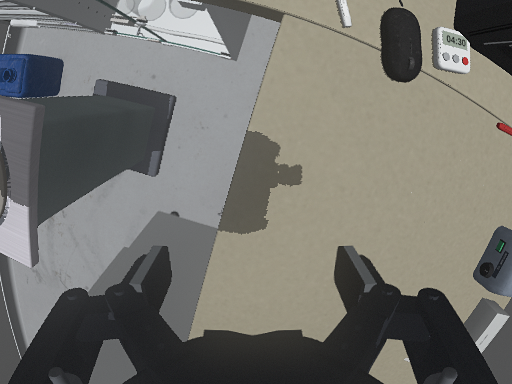

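```bash
cat > h.py <<'E'
from rig import env
import cv2, numpy as np
def ray(c,u,v):
    d=np.array([(u-c["cx"])/c["fx"],(v-c["cy"])/c["fy"],1.]);T=c["T"];return T[:3,3],T[:3,:3]@d
def onz(c,u,v,z):
    o,d=ray(c,u,v);return o+d*(z-o[2])/d[2]
def proj(c,p):
    T=c["T"];q=T[:3,:3].T@(np.asarray(p)-T[:3,3]);return np.array([c["cx"]+c["fx"]*q[0]/q[2],c["cy"]+c["fy"]*q[1]/q[2]])
def wT(c,s=None):
    s=s or S; M=np.eye(4);M[:3,:3]=s["tcp_rot"];M[:3,3]=s["position"];return M@c["tool_from_camera"]
def wonz(c,M,u,v,z):
    x=(u-c["cx"])/c["fx"];y=(v-c["cy"])/c["fy"];r=np.hypot(x,y)
    k=np.sin(r)/r if r>1e-9 else 1
    d=M[:3,:3]@np.array([x*k,y*k,np.cos(r)]);o=M[:3,3];return o+d*(z-o[2])/d[2]
def wproj(c,M,p):
    q=M[:3,:3].T@(np.asarray(p)-M[:3,3]);rr=np.hypot(q[0],q[1]);th=np.arctan2(rr,q[2]);k=th/max(rr,1e-12)
    return np.array([c["cx"]+c["fx"]*q[0]*k,c["cy"]+c["fy"]*q[1]*k])
def wrist():
    s=env.state();c=env.read_camera("wrist");return c,wT(c,s)
def crop(f,x0,y0,x1,y1,k,name):
    im=cv2.resize(f[y0:y1,x0:x1,::-1],None,fx=k,fy=k,interpolation=cv2.INTER_CUBIC);cv2.imwrite("pics/"+name,im)
E
python3 - <<'E'
from h import *
c=env.read_camera("scene");crop(c["frame"],275,160,395,250,6,"s1.png");crop(c["frame"],110,130,290,250,4,"s2.png")
d=env.read_camera("side");crop(d["frame"],190,140,340,270,5,"d1.png")
for u,v in [(144,181),(172,160),(203,172),(199,207),(243,191),(262,229),(290,206),(349,238),(302,184),(366,212)]: print(u,v,np.round(onz(c,u,v,0.01),3))
E
```

```text
144 181 [0.377 0.427 0.01 ]
172 160 [0.521 0.408 0.01 ]
203 172 [0.521 0.263 0.01 ]
199 207 [0.365 0.176 0.01 ]
243 191 [0.505 0.08  0.01 ]
262 229 [ 0.382 -0.06   0.01 ]
290 206 [ 0.519 -0.099  0.01 ]
349 238 [ 0.482 -0.324  0.01 ]
302 184 [ 0.639 -0.094  0.01 ]
366 212 [ 0.617 -0.341  0.01 ]
```

View pics/s1.png

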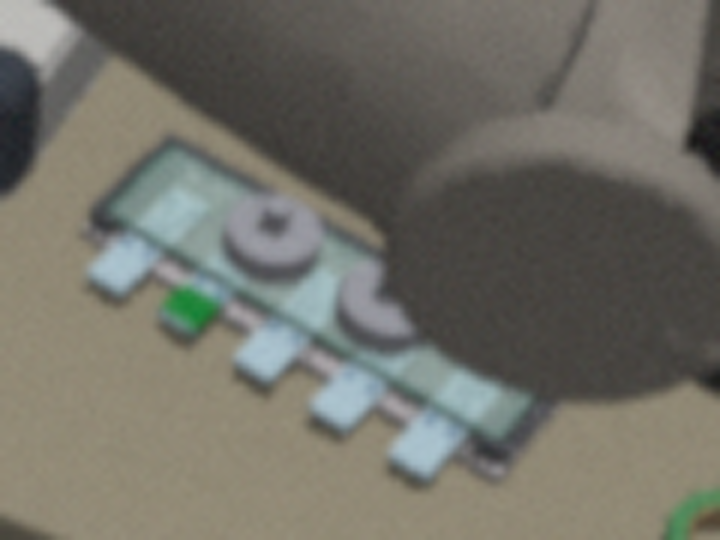

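View pics/s2.png

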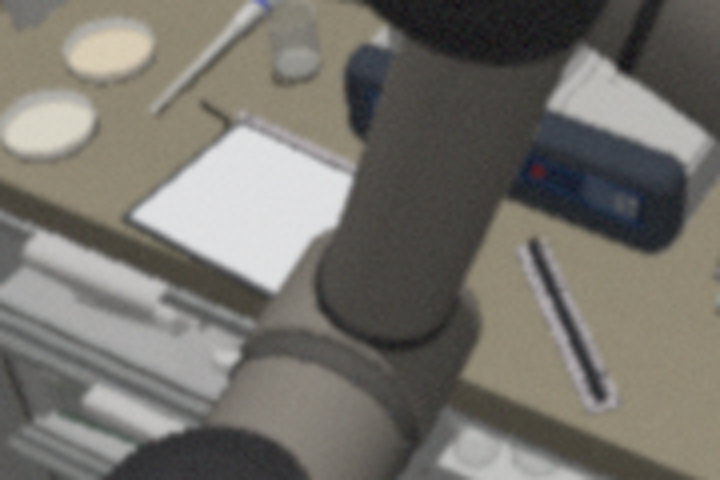

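View pics/d1.png

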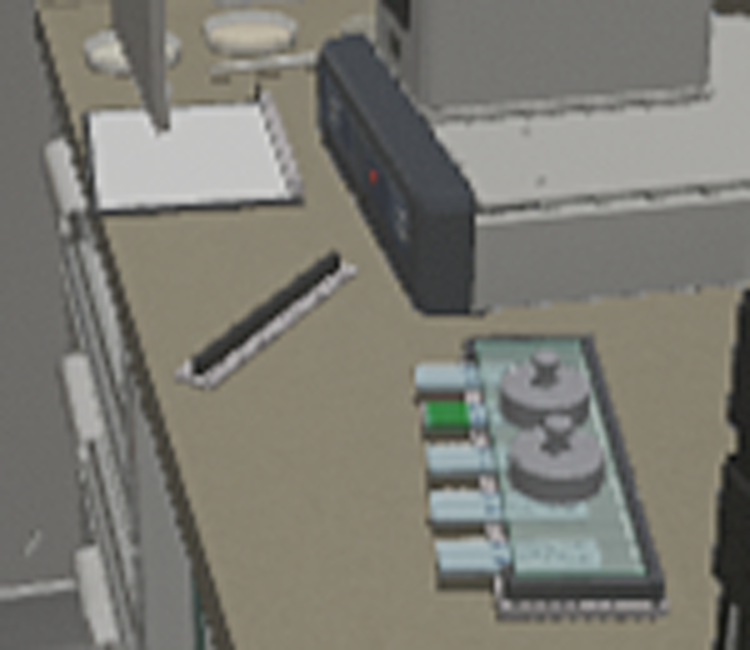

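```bash
python3 -m pendant '[1,1,0.2,0,0,-0.4,1,1,0.2,0,0,-0.4,1,1,0.2,0,0,-0.4,1,1,0.2,0,0,-0.4,1,1,0.2,0,0,-0.4]'
python3 -m pendant '[1,1,0.2,0,0,-0.4,1,1,0.2,0,0,-0.4,1,1,0.2,0,0,-0.4,1,1,0.2,0,0,-0.4,1,1,0.2,0,0,-0.4]'
python3 -m pendant '[1,1,0.2,0,0,-0.4,1,1,0.2,0,0,-0.4,0,0,0,0,0,-0.5,0,0,0,0,0,0,0,0,0,0,0,0]'
python3 - <<'E'
from h import *
c,M=wrist();crop(c["frame"],0,0,512,384,1.5,"w1.png");np.savez("w1.npz",M=M,f=c["frame"])
c=env.read_camera("scene");crop(c["frame"],80,110,400,270,2.5,"s3.png")
print(env.state()["position"],env.state()["tcp_rot"])
E
```

```text
time: 0.67
position: [0.2783, -0.376, 0.2565]
tcp_rot: [[0.118, -0.993, -0.0], [-0.993, -0.118, 0.0], [-0.0, -0.0, -1.0]]
contact_force: [0.2, -0.5, -0.3]
opening: 1.002
time: 1.08
position: [0.4035, -0.2508, 0.2817]
tcp_rot: [[-0.056, -0.998, 0.0], [-0.998, 0.056, -0.0], [0.0, -0.0, -1.0]]
contact_force: [1.1, -0.9, 0.2]
opening: 0.996
time: 1.5
position: [0.4524, -0.2022, 0.2911]
tcp_rot: [[-0.165, -0.986, -0.001], [-0.986, 0.165, -0.0], [0.0, 0.001, -1.0]]
contact_force: [0.3, -0.7, -1.1]
opening: 1.0
[ 0.4519221  -0.20295493  0.29108788] [[-1.66961876e-01 -9.85963107e-01 -6.94759859e-04]
 [-9.85963344e-01  1.66961923e-01 -9.64172488e-06]
 [ 1.25504827e-04  6.83397954e-04 -9.99999759e-01]]
```

View pics/w1.png

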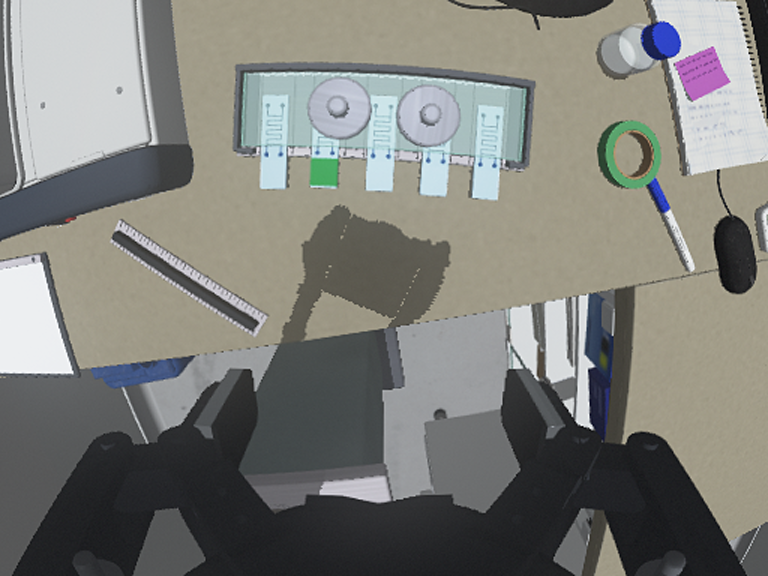

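View pics/s3.png

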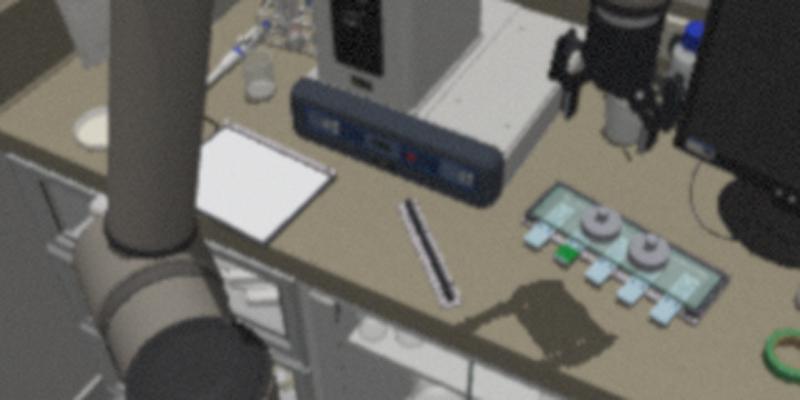

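```bash
python3 - <<'E'
from h import *
c=env.read_camera("wrist");d=np.load("w1.npz");M=d["M"];f=d["f"]
# rect map: top-down orthographic at z=0.016, 0.5mm/px
hsv=cv2.cvtColor(f,cv2.COLOR_RGB2HSV)
for (u,v) in [(273,180),(273,168),(324,172),(324,162),(300,157),(350,158),(380,185),(380,200)]: print(u,v,f[int(v/1.5),int(u/1.5)])
crop(f,150,35,370,150,3.6,"w1c.png")
print(M)
E
```

```text
273 180 [199 223 231]
273 168 [200 223 232]
324 172 [ 74 171 100]
324 162 [ 74 172 101]
300 157 [96 99 93]
350 158 [112 112 108]
380 185 [203 225 234]
380 200 [162 158 142]
[[-1.64893605e-01 -9.39905752e-01 -2.98977051e-01  5.29425228e-01]
 [-9.86311287e-01  1.57018627e-01  5.03507304e-02 -2.15215440e-01]
 [-3.79975120e-04  3.03186953e-01 -9.52931019e-01  4.34622196e-01]
 [ 0.00000000e+00  0.00000000e+00  0.00000000e+00  1.00000000e+00]]
```

View pics/w1c.png

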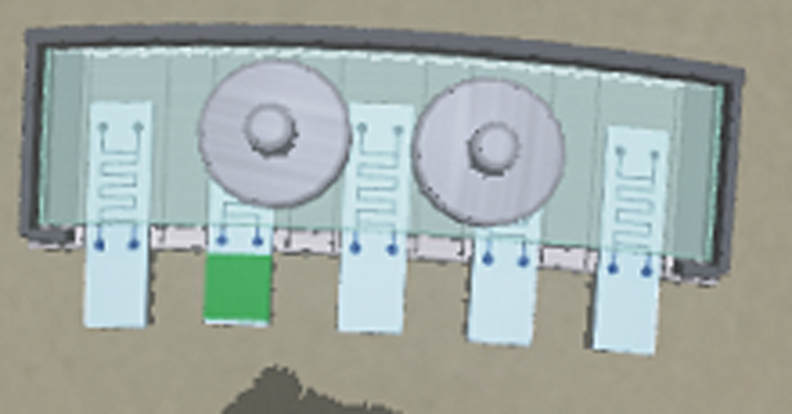

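```bash
cat > chips.py <<'E'
from h import *
def chips(c,M,f,z=0.016,lo=(195,None)):
    r,g,b=[f[:,:,i].astype(int) for i in range(3)]
    m=((b>205)&(b-r>18)&(r>150))|((g>r+50)&(g>b+40)); m=m.astype(np.uint8)
    m[260:]=0
    n,lab,st,cen=cv2.connectedComponentsWithStats(m)
    out=[]
    for i in range(1,n):
        if st[i,4]<150: continue
        cs,_=cv2.findContours((lab==i).astype(np.uint8),cv2.RETR_EXTERNAL,cv2.CHAIN_APPROX_NONE)
        P=np.array([wonz(c,M,u,v,z)[:2] for u,v in cs[0][:,0]])
        out.append((st[i],P))
    return out
E
python3 - <<'E'
from chips import *
c=env.read_camera("wrist");d=np.load("w1.npz");M=d["M"];f=d["f"]
for st,P in chips(c,M,f):
    r=cv2.minAreaRect((P*1000).astype(np.float32)); print(st,np.round(r[0],1),np.round(r[1],1),round(r[2],2))
    print(np.round(cv2.boxPoints(r),1).tolist())
E
```

```text
[213  53  32  31 382] [ 581.8 -194.8] [48.6 34.2] 17.0
[[553.5999755859375, -185.60000610351562], [563.5999755859375, -218.3000030517578], [610.0999755859375, -204.0], [600.0999755859375, -171.39999389648438]]
[267  58  27  35 388] [ 562.9 -257. ] [32.5 51.1] 67.14
[[533.0, -262.0], [580.0999755859375, -281.8999938964844], [592.7000122070312, -251.89999389648438], [545.5999755859375, -232.0]]
[173  63  19  63 969] [ 559.5 -119.9] [25.1 89.6] 77.28
[[513.0, -122.30000305175781], [600.4000244140625, -142.10000610351562], [605.9000244140625, -117.5999984741211], [518.5, -97.80000305175781]]
[ 244   63   21   64 1065] [ 539.  -218.7] [25.8 89.3] 77.07
[[492.6000061035156, -221.1999969482422], [579.7000122070312, -241.1999969482422], [585.5, -216.10000610351562], [498.3999938964844, -196.10000610351562]]
[315  70  21  63 973] [ 516.2 -317. ] [25.2 89.5] 78.42
[[469.8999938964844, -320.29998779296875], [557.5999755859375, -338.29998779296875], [562.5999755859375, -313.6000061035156], [474.8999938964844, -295.6000061035156]]
[404  81  37  45 574] [ 500.  -477.6] [70.1 69.2] 88.16
[[464.29998779296875, -511.5], [533.4000244140625, -513.7000122070312], [535.7000122070312, -443.70001220703125], [466.5, -441.3999938964844]]
[206  85  20  41 559] [ 534.2 -164.2] [25.6 55.8] 76.49
[[504.1000061035156, -170.1999969482422], [558.4000244140625, -183.1999969482422], [564.2999877929688, -158.3000030517578], [510.1000061035156, -145.3000030517578]]
[280  93  21  38 547] [ 509.1 -264.5] [25.  53.3] 76.74
[[480.29998779296875, -270.6000061035156], [532.0999755859375, -282.79998779296875], [537.9000244140625, -258.5], [486.0, -246.3000030517578]]
```

```bash
python3 -m pendant '[0,1,0,0,0,0,-0.1,1,0,0,0,0,-0.1,1,0,0,0,0,-0.1,1,0,0,0,0,-0.1,1,0,0,0,0]' >/dev/null
python3 -m pendant '[-0.1,1,0,0,0,0,-0.1,1,0,0,0,0,-0.1,1,0,0,0,0,-0.1,1,0,0,0,0,-0.1,1,0,0,0,0]' > /dev/null
python3 -m pendant '[-0.1,1,0,0,0,0,-0.1,1,0,0,0,0,-0.1,1,0,0,0,0,-0.1,1,0,0,0,0,-0.1,1,0,0,0,0]' 
python3 -m pendant '[-0.1,1,0,0,0,0,-0.1,1,0,0,0,0,-0.1,1,0,0,0,0,0,0.6,0,0,0,0,0,0,0,0,0,0]'
python3 - <<'E'
from h import *
env.read_camera("wrist")
c,M=wrist();crop(c["frame"],0,0,512,384,1.5,"w2.png");np.savez("w2.npz",M=M,f=c["frame"])
print(env.state()["position"],env.state()["qvel"].max())
E
```

```text
time: 2.95
position: [0.4174, 0.173, 0.2914]
tcp_rot: [[-0.168, -0.986, 0.0], [-0.986, 0.168, -0.0], [0.0, -0.0, -1.0]]
contact_force: [0.5, -0.4, 0.3]
opening: 0.994
time: 3.37
position: [0.41, 0.2642, 0.2911]
tcp_rot: [[-0.165, -0.986, -0.0], [-0.986, 0.165, 0.001], [-0.001, 0.0, -1.0]]
contact_force: [0.1, -0.4, 0.2]
opening: 0.998
[0.41012828 0.26206249 0.29111026] 0.5573963646378625
```

View pics/w2.png

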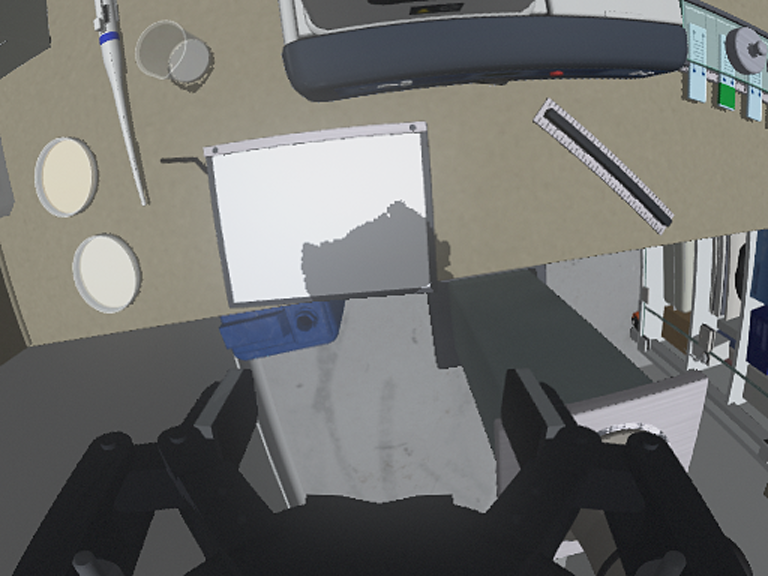

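```bash
python3 - <<'E'
from h import *
f=np.load("w2.npz")["f"];crop(f,130,75,300,215,4.6,"w2c.png")
crop(f,345,55,455,165,5,"w2r.png")
E
```

```text
(no output)
```

View pics/w2c.png

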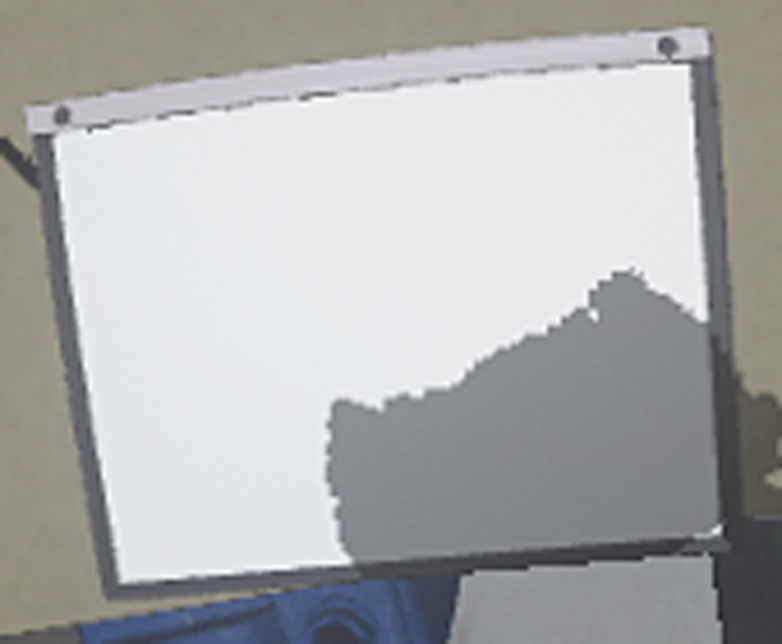

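View pics/w2r.png

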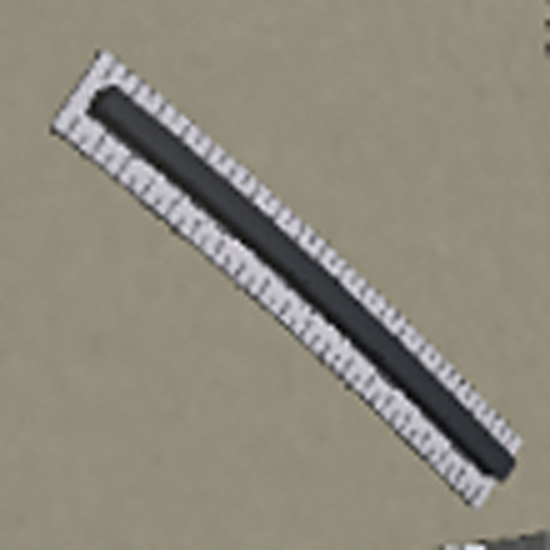

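```bash
python3 - <<'E'
from h import *
c=env.read_camera("wrist");d=np.load("w2.npz");M=d["M"];o=(.5/4.6-.5)
def W(u,v,z,x0=130,y0=75,k=4.6): return wonz(c,M,u/k+x0+0.5/k-0.5,v/k+y0+.5/k-.5,z)
for n,u,v,z in [("barL near",28,132,.014),("barM near",380,86,.014),("barR near",708,57,.014),("barL far",25,108,.014),("barR far",708,28,.014),("padNL",107,600,.006),("padNR",728,550,.006),("padFL",38,135,.006),("padFR",720,60,.006)]:
    print(n,np.round(W(u,v,z)*1000,1))
for u,v in [(103,50),(53,127),(475,506),(520,443)]:
    print("rule",np.round(W(u,v,.004,345,55,5)*1000,1))
for u,v in [(107,97),(500,465)]:
    print("ridge",np.round(W(u,v,.016,345,55,5)*1000,1))
E
```

```text
barL near [520.4 417.8  14. ]
barM near [509.4 303.1  14. ]
barR near [501.5 203.6  14. ]
barL far [528.3 417.2  14. ]
barR far [510.3 202.2  14. ]
padNL [360.  432.1   6. ]
padNR [342.8 219.5   6. ]
padFL [519.2 417.7   6. ]
padFR [500.3 199.2   6. ]
rule [522.3  74.4   4. ]
rule [500.2  94.1   4. ]
rule [365.8 -50.6   4. ]
rule [385.5 -71.1   4. ]
ridge [507.4  80.2  16. ]
ridge [381.8 -53.2  16. ]
```

```bash
P="python3 -m pendant"
python3 -m pendant '[0,-1,0,0,0,0,0,-1,0,0,0,0,0,-1,0,0,0,0,0,-1,0,0,0,0,0,-1,0,0,0,0]' 36 30 >/dev/null
python3 -m pendant '[0,-1,0,0,0,0,0,-1,0,0,0,0,0,-1,0,0,0,0,0,-1,0,0,0,0,0,-1,0,0,0,0]' >/dev/null
python3 -m pendant '[0.2,-1,0,0,0,-0.1,0.2,-1,0,0,0,-0.1,0.2,-1,0,0,0,-0.1,0.2,-1,0,0,0,-0.1,0.2,-1,-0.5,0,0,0]' >/dev/null
python3 -m pendant '[0.2,-1,-1,0,0,-0.1,0.2,-1,-1,0,0,-0.1,0.2,-1,-1,0,0,0,0.2,-1,-1,0,0,0,0.2,-1,-1,0,0,0]' 
python3 -m pendant '[0.2,-1,-1,0,0,0,0.2,-0.9,-1,0,0,0,0.2,-0.9,-0.5,0,0,0,0,0,0,0,0,0,0,0,0,0,0,0]' 
```

```text
time: 5.18
position: [0.459, -0.2398, 0.1529]
tcp_rot: [[-0.22, -0.975, 0.0], [-0.975, 0.22, -0.001], [0.0, -0.0, -1.0]]
contact_force: [0.5, 0.0, -0.5]
opening: 0.424
time: 5.6
position: [0.4735, -0.3089, 0.0904]
tcp_rot: [[-0.222, -0.975, -0.002], [-0.975, 0.222, 0.001], [-0.001, 0.002, -1.0]]
contact_force: [-0.3, -0.4, -0.7]
opening: 0.422
```

```bash

python3 -m pendant '[-0.9,0.2,-0.6,0,0,0,-0.9,0.2,-0.7,0,0,0,0,0,-1,0,0,0,0,0,-0.8,0,0,0,0,0,0,0,0,0]' 26
for i in 1; do python3 -m pendant '[0,0,-0.04,0,0,0,0,0,0,0,0,0]'; done
python3 -m pendant '[0,0,-0.08,0,0,0,0,0,0,0,0,0]' | grep -v rot
```

```text
time: 6.02
position: [0.4279, -0.2956, 0.0121]
tcp_rot: [[-0.219, -0.976, -0.004], [-0.976, 0.219, 0.003], [-0.002, 0.004, -1.0]]
contact_force: [-0.8, -0.3, 0.7]
opening: 0.307
time: 6.18
position: [0.4307, -0.2978, 0.0144]
tcp_rot: [[-0.218, -0.976, 0.002], [-0.976, 0.218, -0.002], [0.001, -0.002, -1.0]]
contact_force: [0.0, 0.3, -0.3]
opening: 0.301
time: 6.35
position: [0.4307, -0.2977, 0.0119]
contact_force: [0.1, 0.1, -0.3]
opening: 0.307
```

```bash

python3 -m pendant '[0,0,-0.2,0,0,0,0,0,0,0,0,0]' | grep -v rot
python3 -m pendant '[0,0,-0.08,0,0,0,0,0,0,0,0,0]' | grep -v rot
python3 -m pendant '[0,0,-0.08,0,0,0,0,0,0,0,0,0]' | grep -v rot

```

```text
time: 6.52
position: [0.43, -0.2972, 0.0056]
contact_force: [0.3, -1.0, -0.2]
opening: 0.301
time: 6.68
position: [0.4299, -0.2972, 0.0035]
contact_force: [0.0, -0.2, 0.1]
opening: 0.306
time: 6.85
position: [0.4299, -0.2972, 0.0015]
contact_force: [0.8, -0.1, 0.4]
opening: 0.304
```

```bash

python3 -m pendant '[0,0,-0.04,0,0,0,0,0,0,0,0,0]' | grep -v rot
python3 -m pendant '[0,0,-0.04,0,0,0,0,0,0,0,0,0]' | grep -v rot
python3 -m pendant '[0,0,-0.04,0,0,0,0,0,0,0,0,0]' | grep -v rot

```

```text
time: 7.02
position: [0.43, -0.2973, 0.0006]
contact_force: [0.5, 0.0, -0.3]
opening: 0.299
time: 7.18
position: [0.4301, -0.2974, -0.0001]
contact_force: [-0.0, -0.8, 0.2]
opening: 0.305
time: 7.35
position: [0.4301, -0.2975, -0.0001]
contact_force: [-2.5, 2.5, 11.1]
opening: 0.306
```

```bash

python3 -m pendant '[0,0,0.8,0,0,0,0,0,0.8,0,0,0,0.73,-0.16,0,0,0,0,0.73,-0.16,0,0,0,0,0.73,-0.15,0,0,0,0.1]' 36
python3 - <<'E'
from h import *
env.read_camera("wrist")
c,M=wrist();print(env.state()["position"]);crop(c["frame"],130,90,390,290,3,"w3.png")
E
```

```text
time: 7.77
position: [0.4856, -0.3095, 0.0395]
tcp_rot: [[-0.21, -0.978, 0.001], [-0.978, 0.21, -0.001], [0.001, -0.001, -1.0]]
contact_force: [-0.0, 0.0, -0.3]
opening: 0.42
[ 0.48708183 -0.30985384  0.03909292]
```

View pics/w3.png

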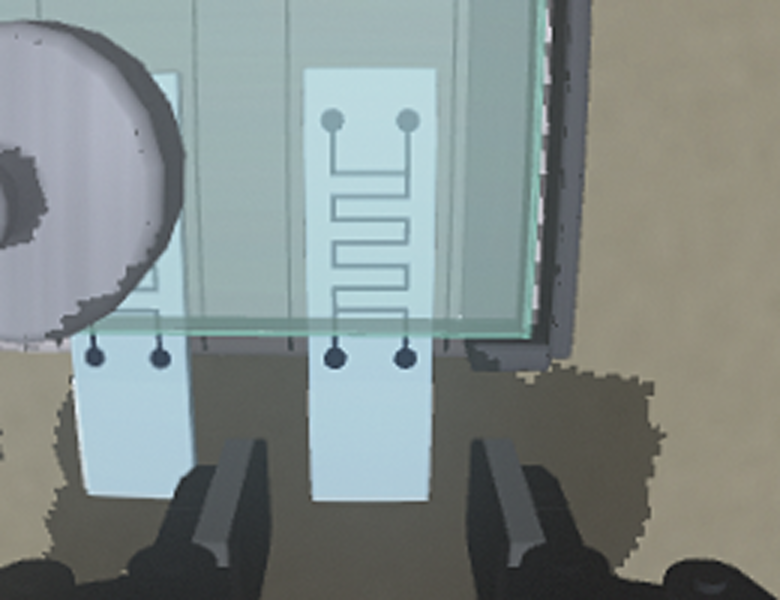

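```bash

python3 -m pendant '[-0.06,0,-0.6,0,0,0,0,0,-0.5,0,0,0,0,0,0,0,0,0,0,0,0,0,0,0]' | grep -v rot
python3 -m pendant '[0,0,0,0,0,0,0,0,0,0,0,0,0,0,0,0,0,0,0,0,0,0,0,0,0,0,0,0,0,0]' 10 60| grep -v rot
python3 -m pendant '[0,0,0,0,0,0,0,0,0,0,0,0]' | grep -v rot

```

```text
time: 8.2
position: [0.4823, -0.3086, 0.0107]
contact_force: [-0.7, 0.7, 0.3]
opening: 0.421
time: 8.62
position: [0.4832, -0.3093, 0.0121]
contact_force: [-3.5, 0.4, 6.1]
opening: 0.259
time: 8.78
position: [0.4832, -0.3093, 0.0121]
contact_force: [-3.8, 0.9, 6.3]
opening: 0.258
```

```bash

python3 - <<'E'
from h import *
c,M=wrist();print(env.state()["position"]);crop(c["frame"],130,90,390,290,3,"w4.png")
E
```

```text
[ 0.48317925 -0.30928969  0.01208218]
```

View pics/w4.png

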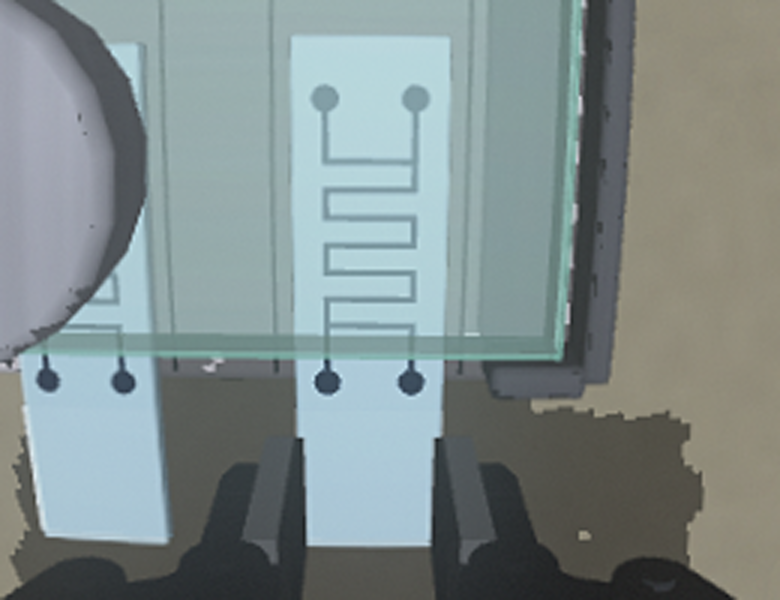

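```bash

python3 -m pendant '[-0.55,0.12,0,0,0,0,-0.55,0.12,0,0,0,0,-0.55,0.12,0,0,0,0,-0.55,0.12,0,0,0,0,-0.55,0.12,0,0,0,0]' | grep -v rot
python3 -m pendant '[0,0,0,0,0,0]' | grep -v rot
python3 - <<'E'
from h import *
c,M=wrist();print(env.state()["position"]);crop(c["frame"],130,60,390,260,3,"w5.png")
E
```

```text
time: 9.25
position: [0.4145, -0.2943, 0.0116]
contact_force: [0.2, -0.3, 0.7]
opening: 0.26
time: 9.33
position: [0.4126, -0.2932, 0.0113]
contact_force: [0.4, -0.2, -0.3]
opening: 0.261
[ 0.41409021 -0.29400926  0.01150213]
```

View pics/w5.png

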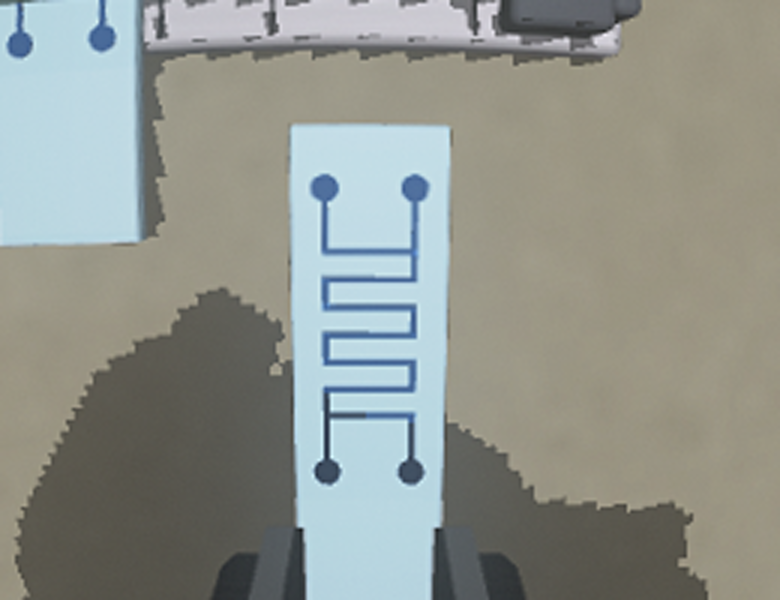

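```bash

python3 -m pendant '[0,0,1,0,0,0,0,0,1,0,0,0,0,0.5,1,0,0,0,0,1,1,0,0,0,0,1,0,0,0,0]' | grep open
python3 -m pendant '[0,1,0,0,0,0.1,0,1,0,0,0,0.1,0,1,0,0,0,0.1,0,1,0,0,0,0.1,0,1,0,0,0,0.1]' | grep open
python3 -m pendant '[0,1,0,0,0,0.1,0,1,0,0,0,0.1,0,1,0,0,0,0.1,0,1,0,0,0,0.1,0,1,0,0,0,0.1]' | grep open
python3 -m pendant '[0,1,0,0,0,0.1,0,1,0,0,0,0.1,0,1,0,0,0,0.1,0,1,0,0,0,0.1,0,1,0,0,0,0.06]' | grep open
python3 -m pendant '[0,1,0,0,0,0,0,1,0,0,0,0,0,1,0,0,0,0,0,1,0,0,0,0,0,1,0,0,0,0]' | grep open
python3 -m pendant '[0,1,0,0,0,0,0,1,0,0,0,0,0,1,0,0,0,0,0,0.5,0,0,0,0,0,0,0,0,0,0]'

```

```text
opening: 0.264
opening: 0.265
opening: 0.257
opening: 0.259
opening: 0.272
time: 11.88
position: [0.4148, 0.3587, 0.1114]
tcp_rot: [[-0.081, -0.997, 0.001], [-0.997, 0.081, 0.001], [-0.001, -0.001, -1.0]]
contact_force: [-0.7, -0.6, -0.1]
opening: 0.263
```

```bash

python3 - <<'E'
from h import *
c,M=wrist();print(env.state()["position"]);crop(c["frame"],100,50,400,275,2.6,"w6.png");np.savez("w6.npz",M=M,f=c["frame"])
E
```

```text
[0.41462664 0.3570107  0.11118   ]
```

View pics/w6.png

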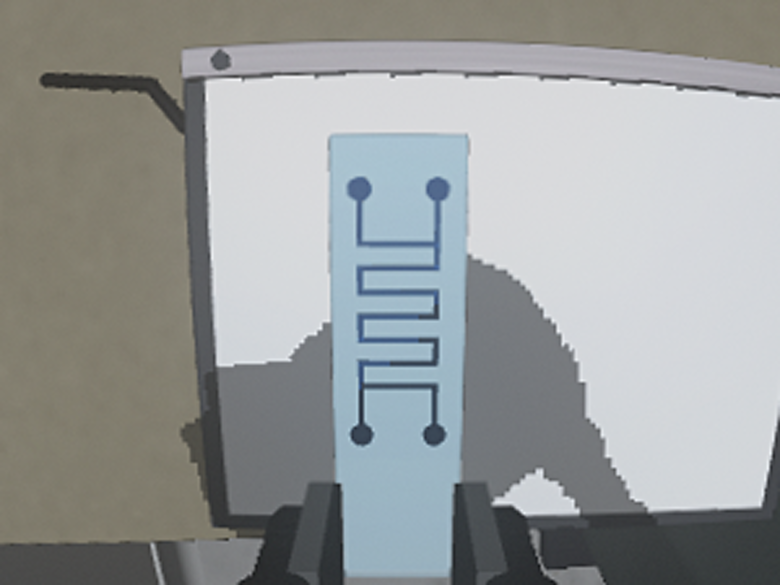

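```bash

python3 -m pendant '[0.26,0.6,-0.9,0,0,-0.08,0.27,0.55,-0.9,0,0,0,0,0,-0.9,0,0,0,0,0,-0.95,0,0,0,0,0,0,0,0,0]'
python3 - <<'E'
from h import *
env.read_camera("wrist")
c,M=wrist();print(env.state()["position"]);crop(c["frame"],100,50,400,275,2.6,"w7.png");np.savez("w7.npz",M=M,f=c["frame"])
E
```

```text
time: 12.35
position: [0.4257, 0.3818, 0.0159]
tcp_rot: [[-0.092, -0.996, -0.007], [-0.996, 0.092, -0.005], [0.006, 0.006, -1.0]]
contact_force: [-0.5, -1.1, 0.2]
opening: 0.258
[0.42779844 0.38353754 0.01993781]
```

View pics/w7.png

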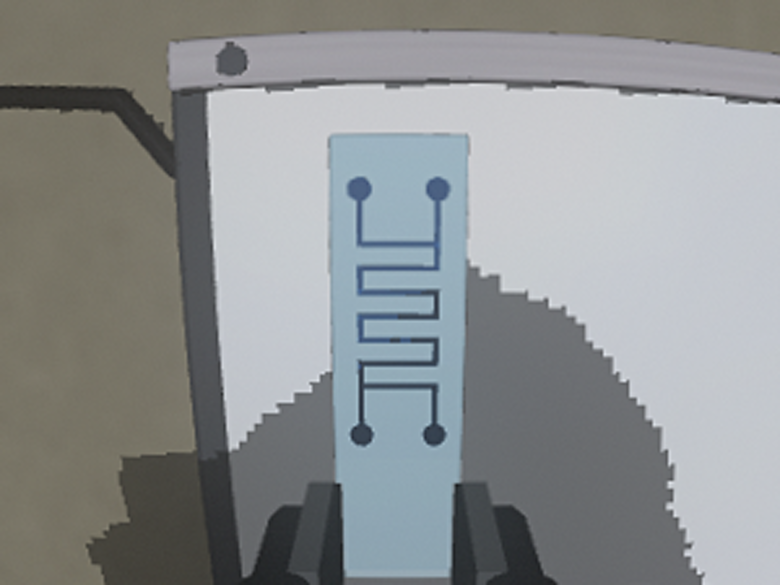

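```bash

python3 -m pendant '[0,0,-0.36,0,0,0,0,0,-0.1,0,0,0,0,0,0,0,0,0]'|grep -v rot
python3 -m pendant '[0.2,-0.02,0,0,0,0,0.1,-0.01,0,0,0,0,0,0,0,0,0,0]'|grep -v rot

```

```text
time: 12.7
position: [0.428, 0.3845, 0.0089]
contact_force: [0.4, -1.6, 0.2]
opening: 0.26
time: 12.95
position: [0.4363, 0.384, 0.0092]
contact_force: [-0.5, -0.8, 0.5]
opening: 0.259
```

```bash

python3 -m pendant '[0.06,0,0,0,0,0,0,0,0,0,0,0]'|grep -v rot
python3 -m pendant '[0.06,-0.01,0,0,0,0,0,0,0,0,0,0]'|grep -v rot
python3 -m pendant '[0.04,0,0,0,0,0,0,0,0,0,0,0]'|grep -v rot

```

```text
time: 13.12
position: [0.4367, 0.3839, 0.0086]
contact_force: [-1.1, -0.2, 0.1]
opening: 0.261
time: 13.28
position: [0.4368, 0.3835, 0.0082]
contact_force: [-5.9, 1.0, 0.9]
opening: 0.264
time: 13.45
position: [0.4368, 0.3835, 0.0082]
contact_force: [-8.7, 0.6, 3.2]
opening: 0.256
```

```bash

python3 -m pendant '[-0.04,0,-0.04,0,0,0,0,0,0,0,0,0]'|grep -v rot
python3 -m pendant '[0,0,0,0,0,0,0,0,0,0,0,0,0,0,0,0,0,0]' 31|grep -v rot
python3 - <<'E'
from h import *
env.read_camera("wrist")
c,M=wrist();print(env.state()["position"]);crop(c["frame"],100,50,400,275,2.6,"w8.png");np.savez("w8.npz",M=M,f=c["frame"])
E
```

```text
time: 13.62
position: [0.4368, 0.3835, 0.0081]
contact_force: [-8.1, -1.1, 7.8]
opening: 0.263
time: 13.87
position: [0.4388, 0.3838, 0.0077]
contact_force: [0.1, 0.0, -0.3]
opening: 0.362
[0.43867784 0.38364116 0.00756642]
```

View pics/w8.png

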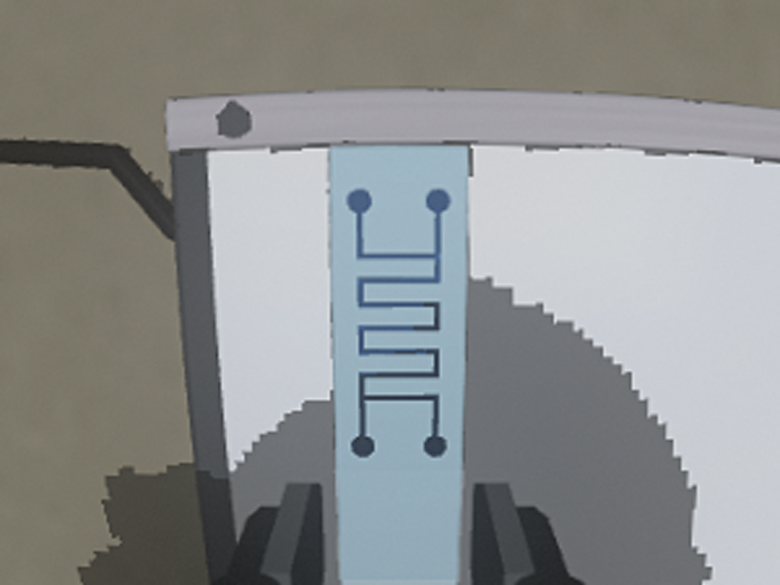

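```bash

python3 -m pendant '[0,0,1,0,0,0,0,0,1,0,0,0,0,-0.75,1,0,0,0,0,-1,1,0,0,-0.1,0,-1,0,0,0,-0.1]' 36| grep open
python3 -m pendant '[0,-1,0,0,0,-0.1,0,-1,0,0,0,-0.1,0,-1,0,0,0,-0.1,0,-1,0,0,0,-0.1,0,-1,0,0,0,-0.1]' | grep open
python3 -m pendant '[0,-1,0,0,0,-0.1,0,-1,0,0,0,-0.1,0,-1,0,0,0,-0.1,0,-1,0,0,0,-0.1,0.2,-1,0,0,0,-0.1]' | grep open
python3 -m pendant '[0.2,-1,0,0,0,-0.1,0.2,-1,0,0,0,-0.1,0.2,-1,0,0,0,-0.06,0.2,-1,0,0,0,0,0.2,-1,0,0,0,0]' | grep open
python3 -m pendant '[0.2,-1,0,0,0,0,0.2,-1,0,0,0,0,0.2,-1,-0.3,0,0,0,0.2,-1,-0.8,0,0,0,0.2,-1,-0.8,0,0,0]' | grep open
python3 -m pendant '[0.27,-1,-0.8,0,0,0,0,-1,0,0,0,0,0,0,0,0,0,0,0,0,0,0,0,0]'
python3 - <<'E'
from h import *
env.read_camera("wrist")
c,M=wrist();print(env.state()["position"]);crop(c["frame"],130,90,390,290,3,"w9.png")
E
```

```text
opening: 0.422
opening: 0.423
opening: 0.42
opening: 0.42
opening: 0.423
time: 16.38
position: [0.4999, -0.2363, 0.0396]
tcp_rot: [[-0.219, -0.976, -0.0], [-0.976, 0.219, 0.0], [-0.0, 0.0, -1.0]]
contact_force: [-1.1, 0.8, -0.0]
opening: 0.421
[ 0.49991468 -0.23459389  0.04020094]
```

View pics/w9.png

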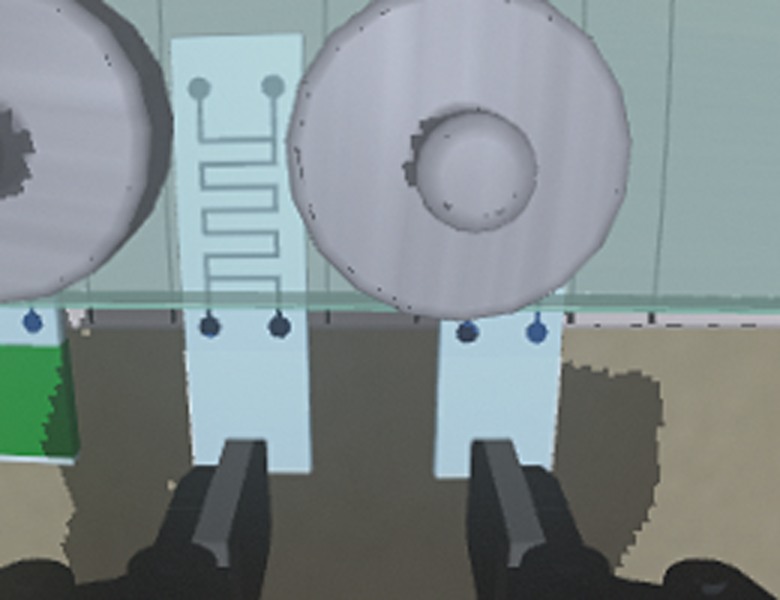

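```bash

python3 -m pendant '[-0.1,-0.5,0,0,0,0,-0.12,-0.54,0,0,0,0,0,0,0,0,0,0,0,0,0,0,0,0]'
python3 - <<'E'
from h import *
env.read_camera("wrist")
c,M=wrist();print(env.state()["position"]);crop(c["frame"],130,90,390,290,3,"w10.png")
E
```

```text
time: 16.82
position: [0.4945, -0.262, 0.0404]
tcp_rot: [[-0.218, -0.976, 0.001], [-0.976, 0.218, -0.001], [0.0, -0.001, -1.0]]
contact_force: [-0.6, 0.2, 0.6]
opening: 0.422
[ 0.4944527  -0.26111065  0.04018681]
```

View pics/w10.png

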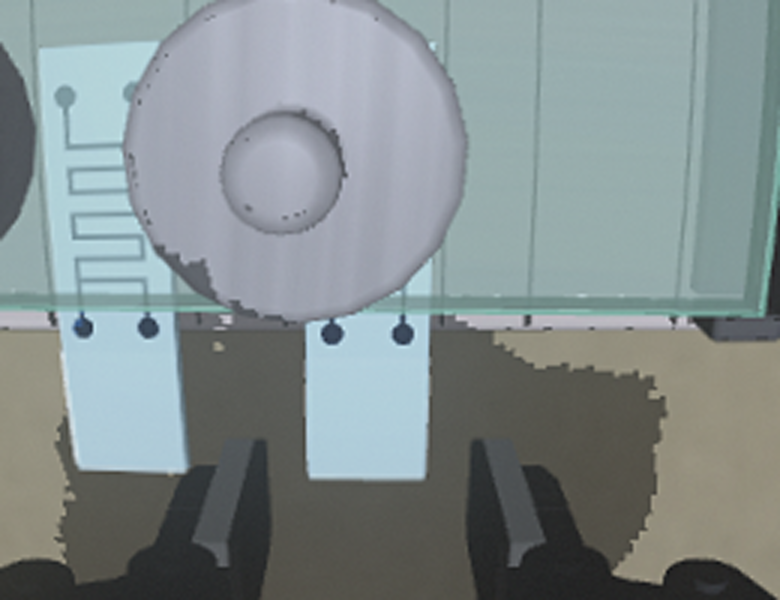

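```bash

python3 -m pendant '[0,0,-0.6,0,0,0,0,0,-0.56,0,0,0,0,0,0,0,0,0,0,0,0,0,0,0]' | grep -v rot
python3 -m pendant '[0,0,0,0,0,0,0,0,0,0,0,0,0,0,0,0,0,0,0,0,0,0,0,0,0,0,0,0,0,0]' 10 60| grep -v rot
python3 -m pendant '[0,0,0,0,0,0,0,0,0,0,0,0]' | grep -v rot
python3 -m pendant '[-0.55,0.12,0,0,0,0,-0.55,0.12,0,0,0,0,-0.55,0.12,0,0,0,0,-0.55,0.12,0,0,0,0,-0.55,0.12,0,0,0,0]' | grep -v rot
python3 -m pendant '[0,0,0,0,0,0]' | grep -v rot
python3 - <<'E'
from h import *
c,M=wrist();print(env.state()["position"]);crop(c["frame"],130,30,390,230,3,"w11.png")
E
```

```text
time: 17.25
position: [0.4942, -0.2605, 0.0107]
contact_force: [0.3, 0.1, -0.3]
opening: 0.423
time: 17.67
position: [0.4949, -0.2612, 0.0119]
contact_force: [-1.6, 1.8, 6.2]
opening: 0.264
time: 17.83
position: [0.4949, -0.2612, 0.0119]
contact_force: [-1.2, 2.0, 6.3]
opening: 0.261
time: 18.25
position: [0.4256, -0.2463, 0.0114]
contact_force: [-0.1, 0.4, 0.4]
opening: 0.26
time: 18.33
position: [0.4236, -0.2452, 0.011]
contact_force: [-0.3, 0.1, -1.6]
opening: 0.264
[ 0.42517031 -0.24596987  0.0112146 ]
```

View pics/w11.png

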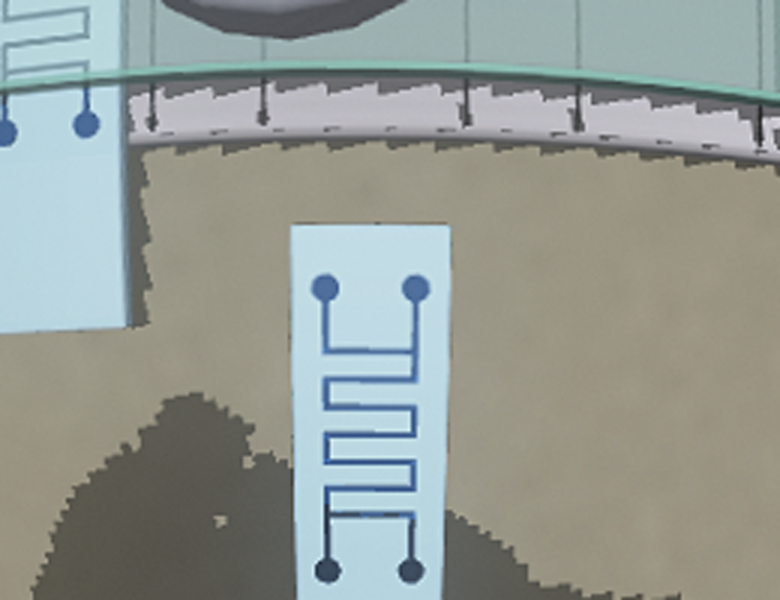

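```bash

python3 -m pendant '[0,0,1,0,0,0,0,0,1,0,0,0,0,0.42,1,0,0,0,0,1,1,0,0,0,0,1,0,0,0,0]' | grep open
python3 -m pendant '[0,1,0,0,0,0.1,0,1,0,0,0,0.1,0,1,0,0,0,0.1,0,1,0,0,0,0.1,0,1,0,0,0,0.1]' | grep open
python3 -m pendant '[0,1,0,0,0,0.1,0,1,0,0,0,0.1,0,1,0,0,0,0.1,0,1,0,0,0,0.1,0,1,0,0,0,0.1]' | grep open
python3 -m pendant '[0,1,0,0,0,0.1,0,1,0,0,0,0.1,0,1,0,0,0,0.1,0,1,0,0,0,0.1,0,1,0,0,0,0.06]' | grep open
python3 -m pendant '[0,1,0,0,0,0,0,1,0,0,0,0,0,1,0,0,0,0,0,1,0,0,0,0,0,1,0,0,0,0]' | grep open
python3 -m pendant '[0,1,0,0,0,0,0,0,0,0,0,0,0,0,0,0,0,0,0,0,0,0,0,0]'
python3 - <<'E'
from h import *
env.read_camera("wrist")
c,M=wrist();print(env.state()["position"]);crop(c["frame"],100,50,400,275,2.6,"w12.png")
E
```

```text
opening: 0.259
opening: 0.263
opening: 0.266
opening: 0.258
opening: 0.263
time: 20.8
position: [0.4259, 0.3393, 0.1109]
tcp_rot: [[-0.09, -0.996, -0.0], [-0.996, 0.09, -0.0], [0.0, 0.0, -1.0]]
contact_force: [0.4, 0.1, -0.5]
opening: 0.262
[0.42600443 0.33862559 0.11106757]
```

View pics/w12.png

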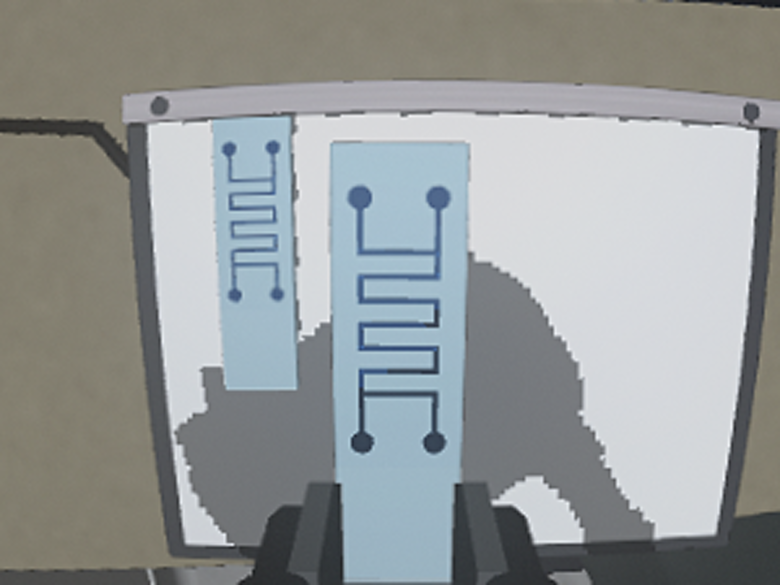

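```bash

python3 -m pendant '[-0.04,0.02,-1,0,0,0,0,0,-1,0,0,0,0,0,-1,0,0,0,0,0,-0.7,0,0,0,0,0,0,0,0,0]'|grep -v rot
python3 -m pendant '[0,0,-0.36,0,0,0,0,0,0,0,0,0,0.15,-0.01,0,0,0,0,0.15,-0.01,0,0,0,0,0,0,0,0,0,0]'|grep -v rot
python3 -m pendant '[0.06,0,0,0,0,0,0,0,0,0,0,0]'|grep -v rot
python3 -m pendant '[0.06,-0.01,0,0,0,0,0,0,0,0,0,0]'|grep -v rot

```

```text
time: 21.32
position: [0.423, 0.3377, 0.0154]
contact_force: [-0.5, -0.6, 0.1]
opening: 0.26
time: 21.73
position: [0.434, 0.3398, 0.0107]
contact_force: [0.2, 1.0, -0.3]
opening: 0.261
time: 21.9
position: [0.4343, 0.3395, 0.01]
contact_force: [0.4, 0.2, 0.1]
opening: 0.256
time: 22.07
position: [0.4346, 0.3391, 0.0094]
contact_force: [-2.5, 0.8, 0.1]
opening: 0.261
```

```bash

python3 -m pendant '[0.04,0,0,0,0,0,0,0,0,0,0,0]'|grep -v rot
python3 -m pendant '[0,0,-0.07,0,0,0,0,0,0,0,0,0]'|grep -v rot

```

```text
time: 22.23
position: [0.4346, 0.3389, 0.0091]
contact_force: [-5.2, 1.2, 1.3]
opening: 0.259
time: 22.4
position: [0.4346, 0.339, 0.008]
contact_force: [-8.1, -0.5, 5.9]
opening: 0.26
```

```bash

python3 -m pendant '[-0.04,0,0,0,0,0,0,0,0,0,0,0,0,0,0,0,0,0,0,0,0,0,0,0]' 31|grep -v rot
python3 - <<'E'
from h import *
env.read_camera("wrist")
c,M=wrist();print(env.state()["position"]);crop(c["frame"],100,50,400,275,2.6,"w13.png")
E
```

```text
time: 22.73
position: [0.4358, 0.3392, 0.0079]
contact_force: [-0.4, -0.9, -0.0]
opening: 0.365
[0.43562102 0.33910058 0.00780929]
```

View pics/w13.png

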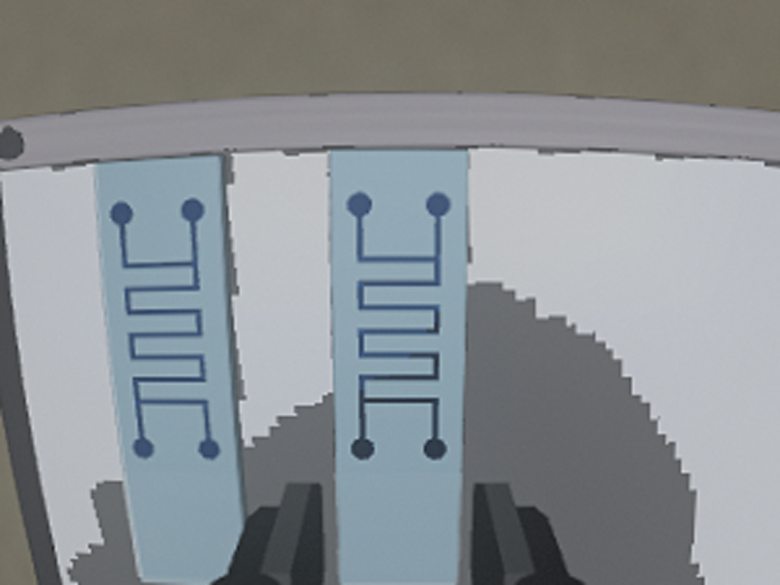

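```bash

python3 -m pendant '[0,0,1,0,0,0,0,0,1,0,0,0,0,-0.5,1,0,0,0,0,-1,1,0,0,-0.1,0,-1,0,0,0,-0.1]' 36| grep open
python3 -m pendant '[0,-1,0,0,0,-0.1,0,-1,0,0,0,-0.1,0,-1,0,0,0,-0.1,0,-1,0,0,0,-0.1,0.2,-1,0,0,0,-0.1]' | grep open
python3 -m pendant '[0.2,-1,0,0,0,-0.1,0.2,-1,0,0,0,-0.1,0.2,-1,0,0,0,-0.1,0.2,-1,0,0,0,-0.1,0.2,-1,0,0,0,-0.1]' | grep open
python3 -m pendant '[0.2,-1,0,0,0,-0.1,0.2,-1,0,0,0,-0.1,0.2,-1,0,0,0,-0.06,0.2,-1,0,0,0,0,0.2,-1,0,0,0,0]' | grep open
python3 -m pendant '[0.2,-1,-0.2,0,0,0,0.2,-1,-0.5,0,0,0,0.2,-0.76,-0.8,0,0,0,0.02,-0.76,-0.8,0,0,0,0,0,-0.4,0,0,0]' | grep open
python3 -m pendant '[0,0,0,0,0,0,0,0,0,0,0,0]'
python3 - <<'E'
from h import *
env.read_camera("wrist")
c,M=wrist();print(env.state()["position"]);crop(c["frame"],130,90,390,290,3,"w14.png")
E
```

```text
opening: 0.419
opening: 0.425
opening: 0.418
opening: 0.419
opening: 0.419
time: 25.08
position: [0.5053, -0.1857, 0.0401]
tcp_rot: [[-0.217, -0.976, -0.001], [-0.976, 0.217, 0.001], [-0.001, 0.002, -1.0]]
contact_force: [0.3, -0.6, 0.4]
opening: 0.423
[ 0.50628753 -0.18568065  0.04126397]
```

View pics/w14.png

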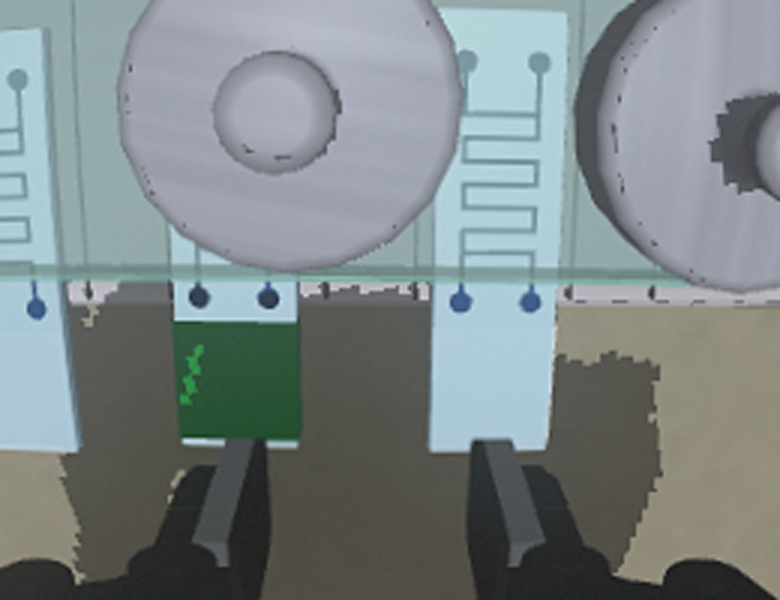

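```bash

python3 -m pendant '[0,-0.5,0,0,0,0,0,-0.55,0,0,0,0,0,0,0,0,0,0,0,0,0,0,0,0]' | grep pos
python3 - <<'E'
from h import *
env.read_camera("wrist")
c,M=wrist();print(env.state()["position"]);crop(c["frame"],130,90,390,290,3,"w15.png")
E
```

```text
position: [0.5061, -0.2139, 0.0409]
[ 0.50569405 -0.21279766  0.04044744]
```

View pics/w15.png

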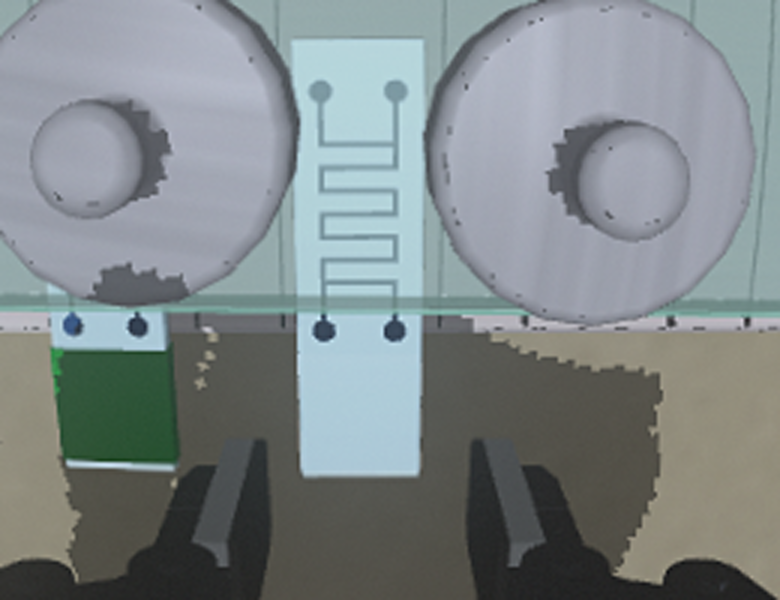

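```bash

python3 -m pendant '[0.04,0.05,-0.6,0,0,0,0,0,-0.57,0,0,0,0,0,0,0,0,0,0,0,0,0,0,0]' | grep -v rot
python3 -m pendant '[0,0,0,0,0,0,0,0,0,0,0,0,0,0,0,0,0,0,0,0,0,0,0,0,0,0,0,0,0,0]' 10 60| grep -v rot
python3 -m pendant '[0,0,0,0,0,0,0,0,0,0,0,0]' | grep -v rot
python3 -m pendant '[-0.55,0.12,0,0,0,0,-0.55,0.12,0,0,0,0,-0.55,0.12,0,0,0,0,-0.55,0.12,0,0,0,0,-0.55,0.12,0,0,0,0]' | grep -v rot
python3 -m pendant '[0,0,0,0,0,0]' | grep -v rot
python3 - <<'E'
from h import *
c,M=wrist();print(env.state()["position"]);crop(c["frame"],130,30,390,230,3,"w16.png")
E
```

```text
time: 25.95
position: [0.5063, -0.2108, 0.0107]
contact_force: [-0.2, -0.3, 0.7]
opening: 0.421
time: 26.37
position: [0.5071, -0.2114, 0.0119]
contact_force: [-1.5, 1.3, 7.1]
opening: 0.26
time: 26.53
position: [0.5071, -0.2114, 0.0119]
contact_force: [-2.3, 1.1, 6.2]
opening: 0.264
time: 26.95
position: [0.438, -0.1965, 0.0114]
contact_force: [0.4, -0.2, -0.4]
opening: 0.259
time: 27.03
position: [0.4358, -0.1954, 0.011]
contact_force: [0.6, 0.1, -0.6]
opening: 0.259
[ 0.43750443 -0.19622627  0.01124861]
```

View pics/w16.png

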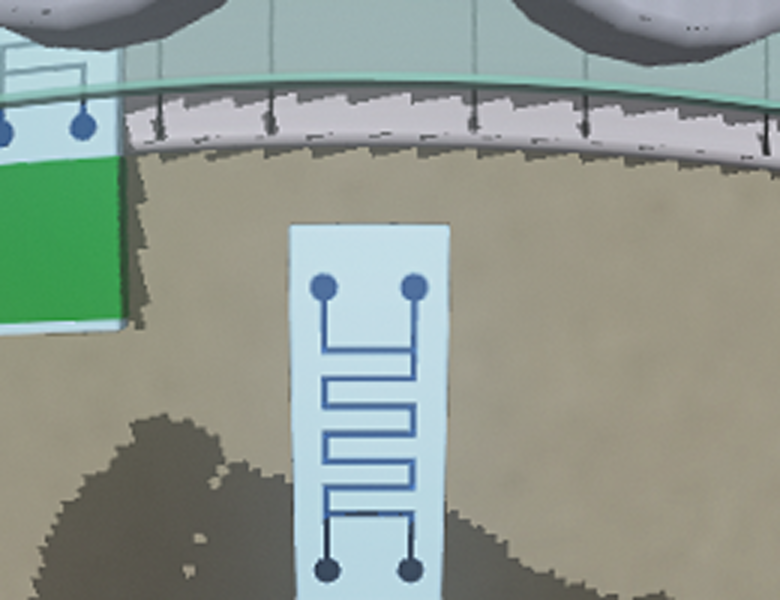

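```bash

python3 -m pendant '[0,0,1,0,0,0,0,0,1,0,0,0,0,0.65,1,0,0,0,0,1,1,0,0,0,0,1,0,0,0,0.1]' | grep open
python3 -m pendant '[0,1,0,0,0,0.1,0,1,0,0,0,0.1,0,1,0,0,0,0.1,0,1,0,0,0,0.1,0,1,0,0,0,0.1]' | grep open
python3 -m pendant '[-0.1,1,0,0,0,0.1,-0.1,1,0,0,0,0.1,-0.1,1,0,0,0,0.1,-0.1,1,0,0,0,0.1,-0.1,1,0,0,0,0.1]' | grep open
python3 -m pendant '[-0.1,1,0,0,0,0.1,-0.05,1,0,0,0,0.1,0,1,0,0,0,0.1,0,1,0,0,0,0.06,0,1,0,0,0,0]' | grep open
python3 -m pendant '[0,1,0,0,0,0,0,1,0,0,0,0,0,0,0,0,0,0,0,0,0,0,0,0]'
python3 - <<'E'
from h import *
env.read_camera("wrist")
c,M=wrist();print(env.state()["position"]);crop(c["frame"],100,50,400,275,2.6,"w17.png")
E
```

```text
opening: 0.263
opening: 0.261
opening: 0.263
opening: 0.263
time: 29.08
position: [0.4223, 0.2964, 0.1111]
tcp_rot: [[-0.088, -0.996, 0.001], [-0.996, 0.088, 0.0], [-0.0, -0.001, -1.0]]
contact_force: [0.2, 1.1, -0.1]
opening: 0.258
[0.4220298  0.29466821 0.11099475]
```

View pics/w17.png

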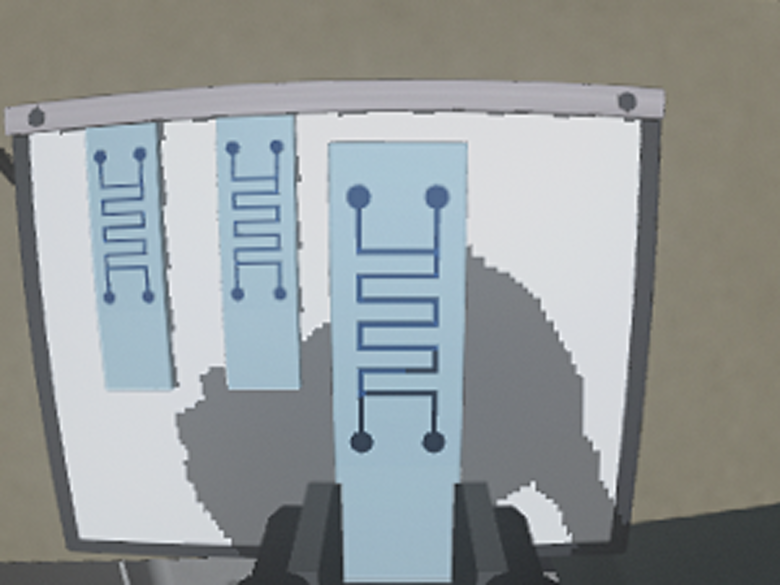

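```bash

python3 -m pendant '[-0.04,0,-1,0,0,0,0,0,-1,0,0,0,0,0,-1,0,0,0,0,0,-0.7,0,0,0,0,0,0,0,0,0]'|grep -v rot
python3 -m pendant '[0,0,-0.36,0,0,0,0,0,0,0,0,0,0.15,-0.01,0,0,0,0,0.15,-0.01,0,0,0,0,0,0,0,0,0,0]'|grep -v rot
python3 -m pendant '[0.06,0,0,0,0,0,0,0,0,0,0,0]'|grep -v rot
python3 -m pendant '[0.06,-0.01,0,0,0,0,0,0,0,0,0,0]'|grep -v rot
python3 -m pendant '[0.04,0,0,0,0,0,0,0,0,0,0,0]'|grep -v rot

```

```text
time: 29.6
position: [0.4191, 0.2928, 0.0156]
contact_force: [-0.6, -0.4, -0.9]
opening: 0.258
time: 30.02
position: [0.43, 0.2947, 0.0107]
contact_force: [0.3, -0.2, 0.2]
opening: 0.262
time: 30.18
position: [0.4304, 0.2945, 0.0101]
contact_force: [-0.4, 0.6, -0.1]
opening: 0.265
time: 30.35
position: [0.4307, 0.2941, 0.0095]
contact_force: [-2.3, 0.5, -0.5]
opening: 0.262
time: 30.52
position: [0.4308, 0.2939, 0.0092]
contact_force: [-6.2, 1.0, 1.0]
opening: 0.26
```

```bash

python3 -m pendant '[0,0,-0.07,0,0,0,0,0,0,0,0,0]'|grep -v rot
python3 -m pendant '[-0.04,0,0,0,0,0,0,0,0,0,0,0,0,0,0,0,0,0,0,0,0,0,0,0]' 31|grep -v rot
python3 - <<'E'
from h import *
env.read_camera("wrist")
c,M=wrist();print(env.state()["position"]);crop(c["frame"],100,50,400,275,2.6,"w18.png")
E
```

```text
time: 30.68
position: [0.4308, 0.294, 0.008]
contact_force: [-6.4, -0.5, 6.8]
opening: 0.262
time: 31.02
position: [0.4318, 0.2942, 0.0079]
contact_force: [0.2, 0.7, -1.1]
opening: 0.364
[0.43164952 0.29416079 0.00784149]
```

View pics/w18.png

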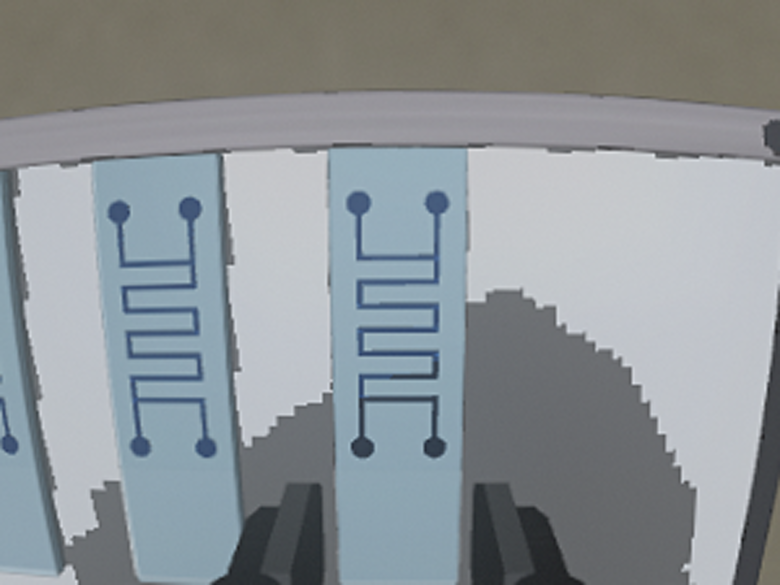

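```bash
python3 - <<'E'
from h import *
d=np.load("w1.npz");c=env.read_camera("wrist")
# wrist w1: box right-bottom corner
for z in (0,.05,.1,.15): print(z,[np.round(wonz(c,d["M"],u/1.5,v/1.5,z),3)[:2].tolist() for u,v in [(192,160),(188,183),(172,2)]])
s=env.read_camera("side")
for u,v in [(284,202),(284,178),(274,202)]: print([np.round(onz(s,u,v,z),3).tolist() for z in (0,.05,.1)])
E
```

```text
0 [[0.562, -0.028], [0.54, -0.018], [0.738, -0.032]]
0.05 [[0.558, -0.049], [0.538, -0.041], [0.714, -0.053]]
0.1 [[0.554, -0.071], [0.537, -0.063], [0.69, -0.074]]
0.15 [[0.551, -0.092], [0.536, -0.086], [0.666, -0.096]]
[[0.587, -0.005, 0.0], [0.557, -0.097, 0.05], [0.526, -0.188, 0.1]]
[[0.65, 0.196, 0.0], [0.614, 0.089, 0.05], [0.579, -0.019, 0.1]]
[[0.552, 0.003, 0.0], [0.525, -0.089, 0.05], [0.497, -0.181, 0.1]]
```

```bash
python3 - <<'E'
from h import *
d=np.load("w1.npz");c=env.read_camera("wrist");f=d["f"]
crop(f,0,0,200,160,3.8,"w1b.png")
s=env.read_camera("scene");crop(s["frame"],180,110,330,220,5,"s4.png")
s=env.read_camera("side");crop(s["frame"],230,130,320,220,6,"d4.png")
E
```

```text
(no output)
```

View pics/w1b.png

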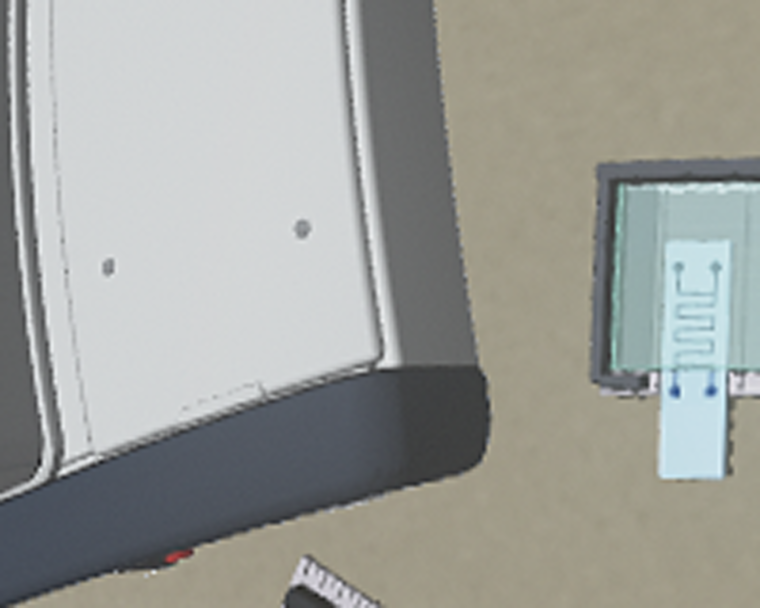

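View pics/s4.png

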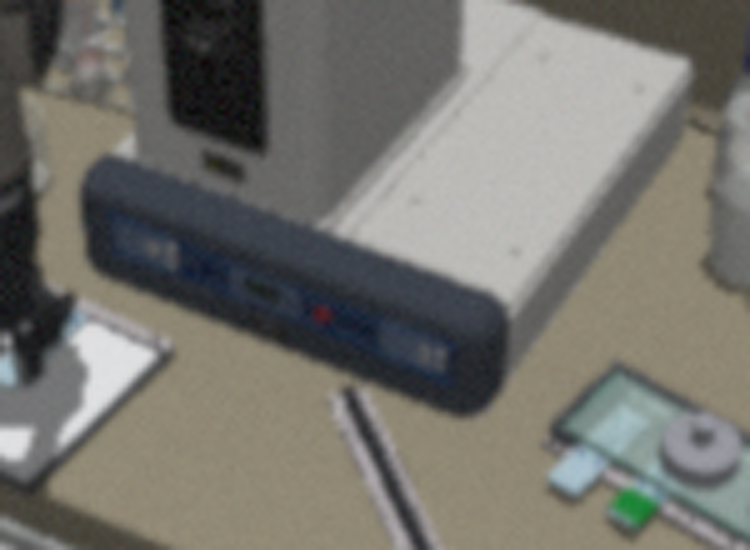

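View pics/d4.png

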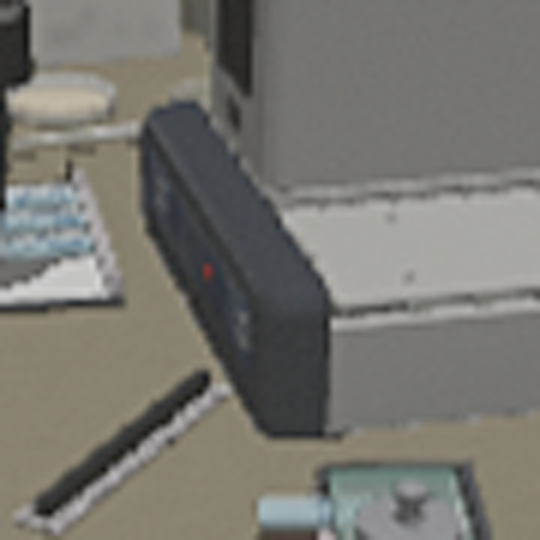

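```bash

python3 -m pendant '[0,0,1,0,0,0,0,0,1,0,0,0,0,-0.3,1,0,0,0,0,-1,1,0,0,-0.1,0,-1,0,0,0,-0.1]' 36| grep open
python3 -m pendant '[0,-1,0,0,0,-0.1,0,-1,0,0,0,-0.1,0,-1,0,0,0,-0.1,0,-1,0,0,0,-0.1,0,-1,0,0,0,-0.1]' | grep open
python3 -m pendant '[0,-1,0,0,0,-0.1,0,-1,0,0,0,-0.1,0,-1,0,0,0,-0.1,0,-1,0,0,0,-0.1,0,-1,0,0,0,-0.1]' | grep open
python3 -m pendant '[0.4,-1,0,0,0,-0.1,0.6,-1,0,0,0,-0.1,0.7,-1,0,0,0,-0.06,0.7,-1,0,0,0,0,0.7,0,-0.5,0,0,0]' | grep open
python3 -m pendant '[0.78,0,-0.8,0,0,0,0,0,-0.8,0,0,0,0,0,-0.6,0,0,0,0,0,0,0,0,0]'
python3 - <<'E'
from h import *
env.read_camera("wrist")
c,M=wrist();print(env.state()["position"]);crop(c["frame"],130,90,390,290,3,"w19.png")
E
```

```text
opening: 0.424
opening: 0.421
opening: 0.424
opening: 0.42
time: 33.37
position: [0.5264, -0.1127, 0.0373]
tcp_rot: [[-0.217, -0.976, -0.006], [-0.976, 0.217, 0.002], [-0.001, 0.006, -1.0]]
contact_force: [-0.6, 0.3, -0.3]
opening: 0.42
[ 0.52805373 -0.11326854  0.04020575]
```

View pics/w19.png

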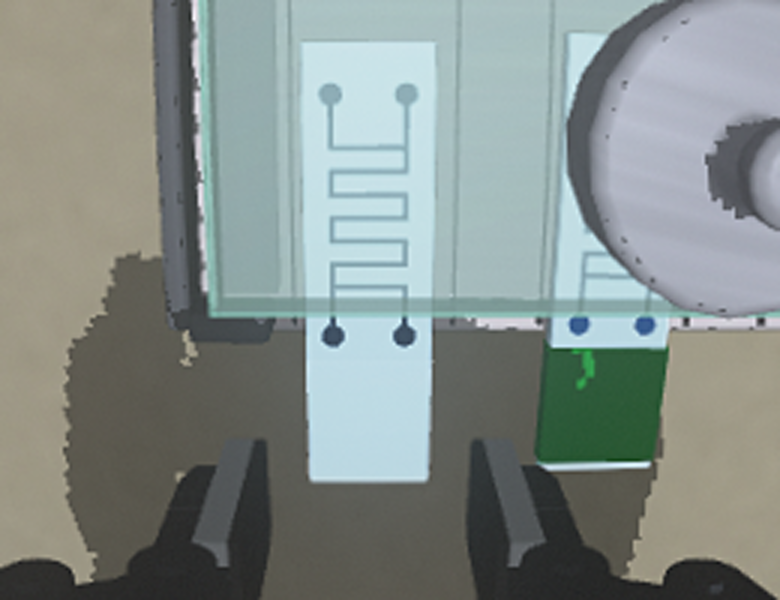

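```bash

python3 -m pendant '[0,0,-0.6,0,0,0,0,0,-0.56,0,0,0,0,0,0,0,0,0,0,0,0,0,0,0]' | grep -v rot
python3 -m pendant '[0,0,0,0,0,0,0,0,0,0,0,0,0,0,0,0,0,0,0,0,0,0,0,0,0,0,0,0,0,0]' 10 60| grep -v rot
python3 -m pendant '[0,0,0,0,0,0,0,0,0,0,0,0]' | grep -v rot
python3 -m pendant '[-0.55,0.12,0,0,0,0,-0.55,0.12,0,0,0,0,-0.55,0.12,0,0,0,0,-0.55,0.12,0,0,0,0,-0.55,0.12,0,0,0,0]' | grep -v rot
python3 -m pendant '[0,0,0,0,0,0]' | grep -v rot
python3 - <<'E'
from h import *
c,M=wrist();print(env.state()["position"]);crop(c["frame"],130,30,390,230,3,"w20.png")
E
```

```text
time: 33.8
position: [0.5285, -0.1134, 0.0122]
contact_force: [-1.1, -0.5, -1.3]
opening: 0.42
time: 34.22
position: [0.5291, -0.1136, 0.013]
contact_force: [-2.1, -0.0, 7.5]
opening: 0.257
time: 34.38
position: [0.5291, -0.1136, 0.013]
contact_force: [-0.9, 1.1, 6.4]
opening: 0.26
time: 34.8
position: [0.4596, -0.0984, 0.0122]
contact_force: [0.1, 0.1, -0.3]
opening: 0.256
time: 34.88
position: [0.4573, -0.0976, 0.0117]
contact_force: [-0.0, 0.9, -0.9]
opening: 0.258
[ 0.45915982 -0.09822986  0.01195175]
```

View pics/w20.png

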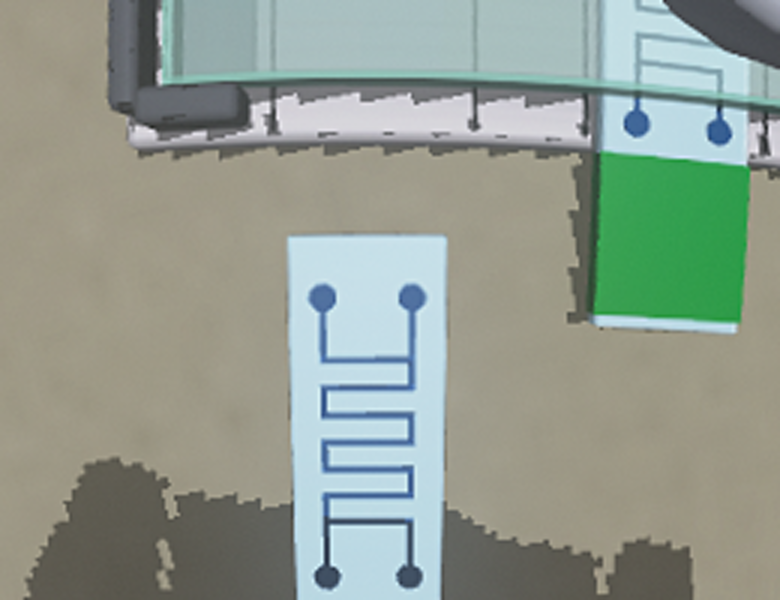

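```bash

python3 -m pendant '[0,0,1,0,0,0,-0.1,0,1,0,0,0,-0.2,0.93,1,0,0,0.1,-0.2,1,1,0,0,0.1,-0.2,1,0,0,0,0.1]' | grep open
python3 -m pendant '[-0.2,1,0,0,0,0.1,-0.2,1,0,0,0,0.1,-0.2,1,0,0,0,0.1,-0.2,1,0,0,0,0.1,-0.1,1,0,0,0,0.1]' | grep open
python3 -m pendant '[0,1,0,0,0,0.1,0,1,0,0,0,0.1,0,1,0,0,0,0.1,0,1,0,0,0,0.1,0,1,0,0,0,0.1]' | grep open
python3 -m pendant '[0,1,0,0,0,0.1,0,0,0,0,0,0.06,0,0,0,0,0,0,0,0,0,0,0,0]'
python3 - <<'E'
from h import *
env.read_camera("wrist")
c,M=wrist();print(env.state()["position"]);crop(c["frame"],100,50,400,275,2.6,"w21.png")
E
```

```text
opening: 0.258
opening: 0.254
opening: 0.252
time: 36.52
position: [0.42, 0.2498, 0.1115]
tcp_rot: [[-0.09, -0.996, 0.0], [-0.996, 0.09, -0.0], [0.0, -0.0, -1.0]]
contact_force: [-0.3, 0.1, -0.5]
opening: 0.258
[0.4198853  0.2491754  0.11144819]
```

View pics/w21.png

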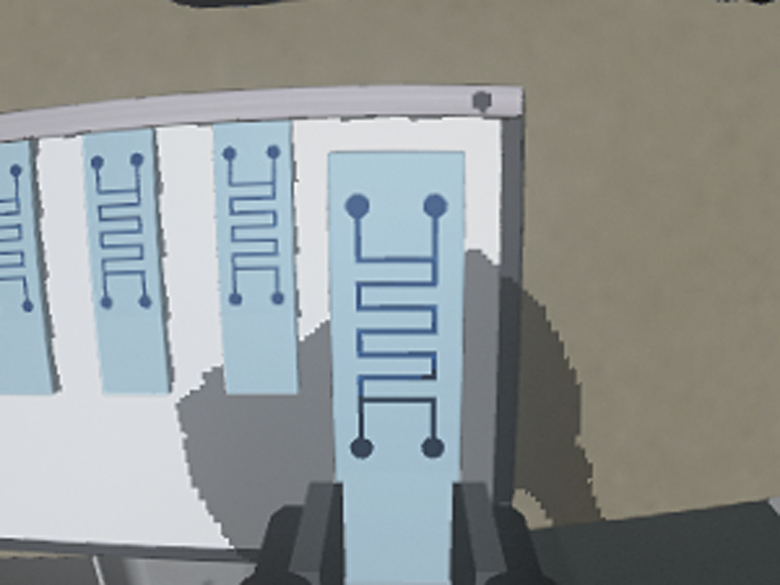

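```bash

python3 -m pendant '[-0.04,0.03,-1,0,0,0,0,0,-1,0,0,0,0,0,-1,0,0,0,0,0,-0.7,0,0,0,0,0,0,0,0,0]'|grep -v rot
python3 -m pendant '[0,0,-0.33,0,0,0,0,0,0,0,0,0,0.15,-0.01,0,0,0,0,0.15,-0.01,0,0,0,0,0,0,0,0,0,0]'|grep -v rot
python3 -m pendant '[0.06,0,0,0,0,0,0,0,0,0,0,0]'|grep -v rot
python3 -m pendant '[0.06,-0.01,0,0,0,0,0,0,0,0,0,0]'|grep -v rot
python3 -m pendant '[0.04,0,0,0,0,0,0,0,0,0,0,0]'|grep -v rot

```

```text
time: 37.03
position: [0.4168, 0.2488, 0.0161]
contact_force: [0.1, -1.0, -0.5]
opening: 0.257
time: 37.45
position: [0.4278, 0.2504, 0.0116]
contact_force: [0.4, 0.7, -0.2]
opening: 0.259
time: 37.62
position: [0.4281, 0.2503, 0.0111]
contact_force: [-0.3, 0.6, 0.4]
opening: 0.258
time: 37.78
position: [0.4288, 0.2498, 0.0106]
contact_force: [-0.7, 0.0, 0.2]
opening: 0.256
time: 37.95
position: [0.4289, 0.2497, 0.0102]
contact_force: [-3.7, 0.4, 0.1]
opening: 0.252
```

```bash

python3 -m pendant '[0.04,0,0,0,0,0,0,0,-0.06,0,0,0,0,0,0,0,0,0]'|grep -v rot
python3 -m pendant '[0,0,-0.02,0,0,0,0,0,0,0,0,0]'|grep -v rot

```

```text
time: 38.2
position: [0.4289, 0.2496, 0.0092]
contact_force: [-9.7, 0.3, 9.0]
opening: 0.256
time: 38.37
position: [0.429, 0.2497, 0.0092]
contact_force: [-9.8, -0.4, 14.0]
opening: 0.255
```

```bash

python3 -m pendant '[-0.04,0,0.02,0,0,0,0,0,0,0,0,0,0,0,0,0,0,0,0,0,0,0,0,0]' 31|grep -v rot
python3 -m pendant '[0,0,1,0,0,0,0,0,1,0,0,0,-0.3,0,1,0,0,0,-0.3,0,1,0,0,0,0,0,1,0,0,0]' 
python3 -m pendant '[0,0.7,1,0,0,0,0,0.7,1,0,0,0,0,0,0,0,0,0,0,0,0,0,0,0]'|grep -v rot
python3 - <<'E'
from h import *
env.read_camera("wrist")
c,M=wrist();print(env.state()["position"]);crop(c["frame"],60,20,460,320,2,"w22.png");np.savez("w22.npz",M=M,f=c["frame"])
c=env.read_camera("side");crop(c["frame"],190,140,340,270,5,"d22.png")
c=env.read_camera("scene");crop(c["frame"],110,130,290,250,4,"s22.png")
E
```

```text
time: 38.7
position: [0.4307, 0.25, 0.0091]
contact_force: [-0.2, 0.0, -0.1]
opening: 0.361
time: 39.12
position: [0.414, 0.2497, 0.135]
tcp_rot: [[-0.091, -0.996, -0.001], [-0.996, 0.091, -0.0], [0.001, 0.001, -1.0]]
contact_force: [0.2, 0.3, -0.3]
opening: 0.365
time: 39.45
position: [0.4159, 0.2857, 0.1852]
contact_force: [0.1, -0.4, -0.6]
opening: 0.36
[0.41457531 0.28433372 0.18308572]
```

View pics/w22.png

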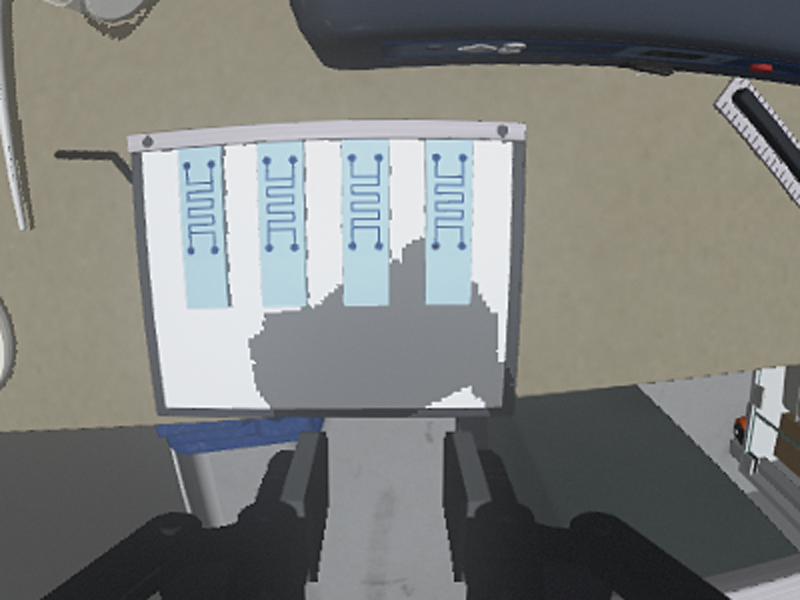

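View pics/d22.png

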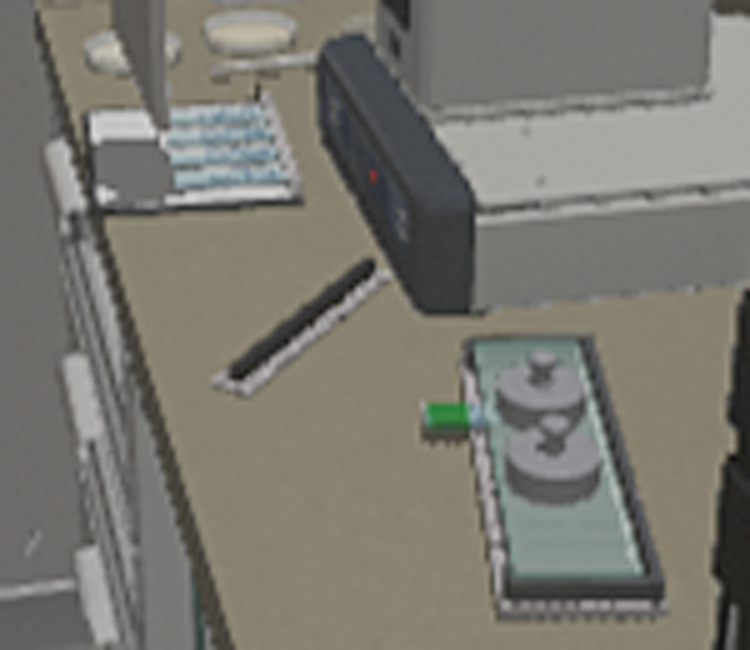

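View pics/s22.png

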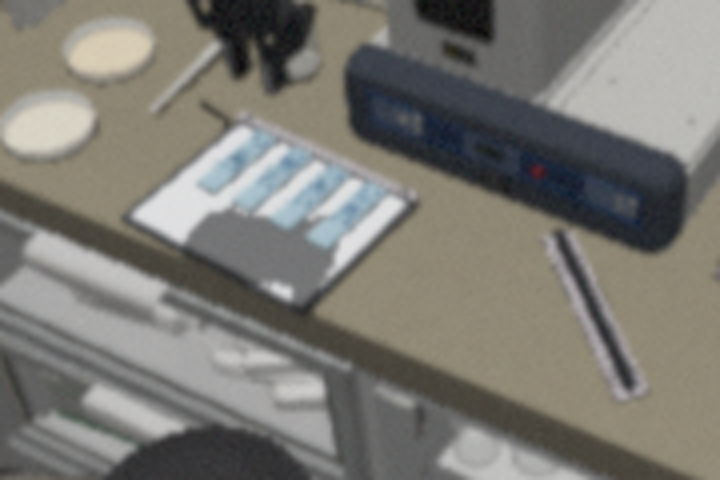

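```bash
python3 - <<'E'
from h import *
c=env.read_camera("scene")
for u,v in [(250,188.7),(267.3,228)]: print(np.round(onz(c,u,v,.008),4))
c=env.read_camera("wrist");d=np.load("w22.npz")
print(np.round(wonz(c,d["M"],60+742/2,20+92/2,.016),4))
s=env.state();print(s["position"],s["q"])
E
```

```text
[0.5289 0.0642 0.008 ]
[ 0.3957 -0.0726  0.008 ]
[0.5302 0.0664 0.016 ]
[0.41470668 0.28421264 0.18300842] [ 2.56885156e+01  1.99814819e+01  9.49393417e+01 -8.90479553e-03
  6.52108371e+01  1.20939406e+02]
```

```bash

python3 -m pendant '[0.16,-0.96,0,0,0,0.85,0.16,-0.96,0,0,0,0.85,0.16,-0.96,0,0,0,0.85,0.16,-0.96,0,0,0,0.85,0.16,-0.96,0,0,0,0.85]' 50 |grep open
python3 -m pendant '[0.16,-0.96,0,0,0,0.85,0.16,-0.96,0,0,0,0.85,0.16,-0.96,0,0,0,0.85,0.16,-0.96,0,0,0,0.85,0.16,-0.96,0,0,0,0.85]'|grep open
python3 -m pendant '[0.16,-0.96,-0.6,0,0,0.85,0.16,-0.96,-0.6,0,0,0.85,0,0,0,0,0,0,0,0,0,0,0,0]'
python3 - <<'E'
from h import *
env.read_camera("wrist")
c,M=wrist();print(env.state()["position"]);crop(c["frame"],60,20,460,320,2,"w23.png");np.savez("w23.npz",M=M,f=c["frame"])
E
```

```text
opening: 0.585
opening: 0.586
time: 40.92
position: [0.4624, -0.0041, 0.153]
tcp_rot: [[0.714, -0.7, -0.003], [-0.7, -0.714, 0.001], [-0.002, 0.002, -1.0]]
contact_force: [-1.4, 0.7, -0.1]
opening: 0.585
[ 0.46290287 -0.00280813  0.15405673]
```

View pics/w23.png

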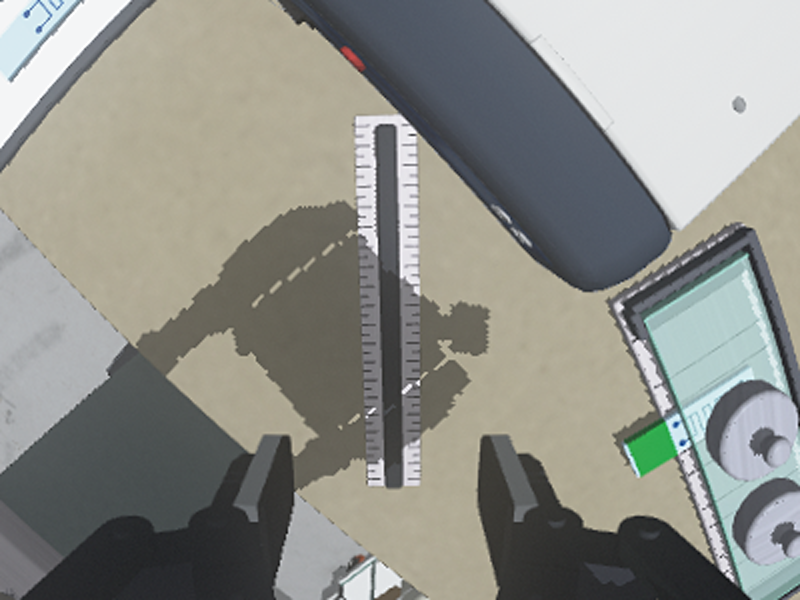

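```bash
python3 - <<'E'
from h import *
c=env.read_camera("wrist");d=np.load("w23.npz")
def W(u,v,z): return wonz(c,d["M"],u/2+60,v/2+20,z)*1000
a=[W(*p,.004) for p in [(355,117),(415,115),(368,487),(420,486)]]
print(np.round(a,1)); f=(a[0]+a[1])/2;n=(a[2]+a[3])/2;print("ctr",(f+n)/2,np.degrees(np.arctan2(*(f-n)[[1,0]])),np.linalg.norm(f-n))
f=W(386,124,.016);n=W(394,488,.016);print("ridge",(f+n)/2,np.degrees(np.arctan2(*(f-n)[[1,0]])),np.linalg.norm(f-n))
E
```

```text
[[523.3  78.9   4. ]
 [544.7  59.3   4. ]
 [386.6 -67.7   4. ]
 [408.2 -88.    4. ]]
ctr [465.71647882  -4.39450494   4.        ] 47.09612282622745 200.62079467193388
ridge [466.32304334  -3.97304865  16.        ] 46.97968477282548 189.41633256510343
```

```bash

python3 -m pendant '[0.13,-0.06,-1,0,0,0.28,0,0,-1,0,0,0,0,0,-1,0,0,0,0,0,-1,0,0,0,0,0,-1,0,0,0]' 36|grep -v rot
python3 -m pendant '[0,0,-0.6,0,0,0,0,0,-0.18,0,0,0,0,0,0,0,0,0,0,0,0,0,0,0]'
python3 - <<'E'
from h import *
env.read_camera("wrist")
c,M=wrist();print(env.state()["position"]);crop(c["frame"],60,20,460,320,2,"w24.png")
E
```

```text
time: 41.48
position: [0.4667, -0.0036, 0.0287]
contact_force: [-0.6, -0.4, 0.5]
opening: 0.425
time: 41.82
position: [0.467, -0.0042, 0.0104]
tcp_rot: [[0.734, -0.679, 0.001], [-0.679, -0.734, -0.0], [0.001, -0.001, -1.0]]
contact_force: [0.3, -0.1, 1.1]
opening: 0.422
[ 0.46728672 -0.00447404  0.01084293]
```

View pics/w24.png

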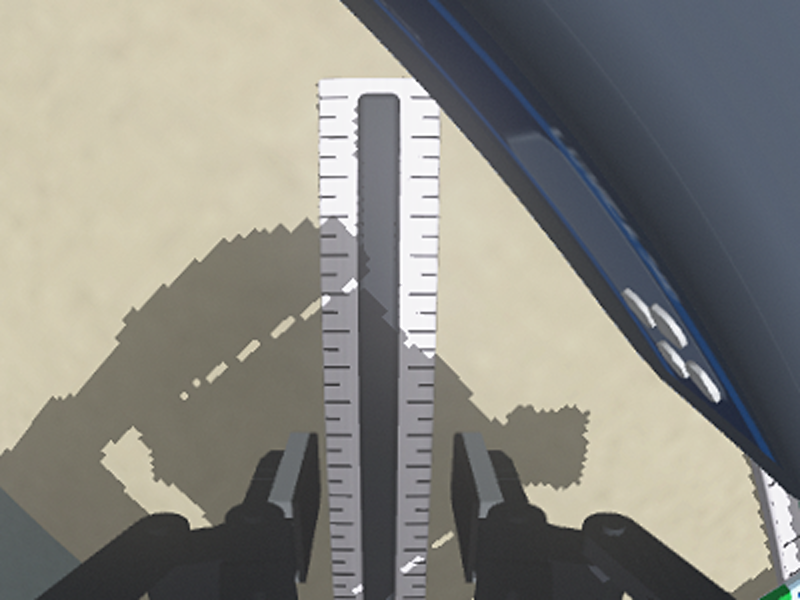

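```bash

python3 -m pendant '[0,0,-0.07,0,0,0,0,0,0,0,0,0,0,0,0,0,0,0,0,0,0,0,0,0,0,0,0,0,0,0]' 0 80|grep -v rot
python3 -m pendant '[0,0,0,0,0,0,0,0,0,0,0,0,0,0,0,0,0,0]' |grep -v rot
python3 -m pendant '[0,0,0.08,0,0,0,-0.3,-0.3,0.05,0,0,0,-0.4,-0.3,0.05,0,0,0,-0.2,0,0.3,0,0,0,0,0,0.5,0,0,0]' |grep -v rot
python3 - <<'E'
from h import *
env.read_camera("wrist")
c,M=wrist();print(env.state()["position"]);crop(c["frame"],60,20,460,320,2,"w25.png")
E
```

```text
time: 42.33
position: [0.4667, -0.0046, 0.0087]
contact_force: [-0.6, 0.7, 5.3]
opening: 0.083
time: 42.58
position: [0.4667, -0.0047, 0.0087]
contact_force: [-1.5, -0.1, 5.8]
opening: 0.081
time: 43.0
position: [0.4411, -0.0198, 0.0319]
contact_force: [0.2, 0.3, -1.6]
opening: 0.083
[ 0.44439198 -0.02005589  0.0338878 ]
```

View pics/w25.png

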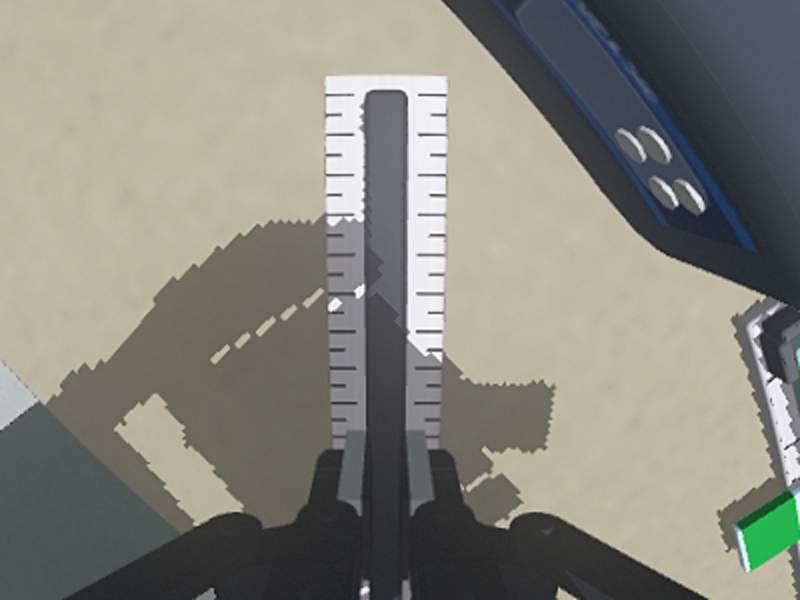

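```bash

python3 -m pendant '[0,0,1,0,0,0,0,0,1,0,0,0,0,0,1,0,0,0,0,0.3,1,0,0,0,0,0.3,0,0,0,0.5]' |grep open
python3 -m pendant '[-0.16,1,0,0,0,0.5,-0.16,1,0,0,0,0.5,-0.16,1,0,0,0,0.5,-0.16,1,0,0,0,0.5,-0.16,1,0,0,0,0.5]' |grep open
python3 -m pendant '[-0.16,1,0,0,0,0.5,-0.16,1,0,0,0,0.5,-0.16,1,0,0,0,0.5,-0.16,1,0,0,0,0.5,-0.16,1,0,0,0,0.56]' |grep open
python3 -m pendant '[-0.16,1,0,0,0,0.5,-0.16,1,0,0,0,0.5,-0.16,1,0,0,0,0.5,0,0,0,0,0,0.5,0,0,0,0,0,0]' |grep open
python3 -m pendant '[0,0,0,0,0,0,0,0,0,0,0,0]'
python3 - <<'E'
from h import *
env.read_camera("wrist")
c,M=wrist();print(env.state()["position"]);crop(c["frame"],60,20,460,320,2,"w26.png");np.savez("w26.npz",M=M,f=c["frame"])
E
```

```text
opening: 0.083
opening: 0.079
opening: 0.085
opening: 0.083
time: 44.93
position: [0.3918, 0.3198, 0.1321]
tcp_rot: [[0.996, -0.089, -0.0], [-0.089, -0.996, -0.0], [-0.0, 0.0, -1.0]]
contact_force: [0.1, 0.6, -1.9]
opening: 0.08
[0.39200556 0.31969163 0.13231175]
```

View pics/w26.png

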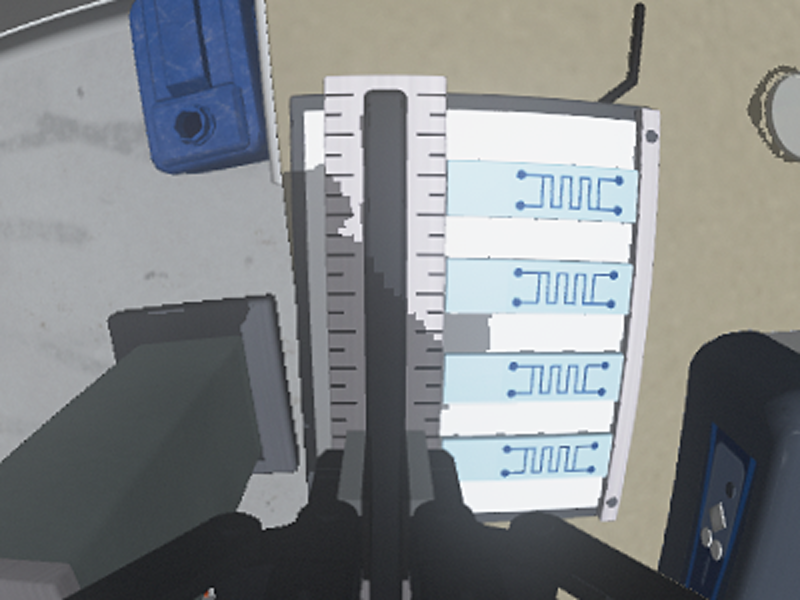

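```bash

python3 -m pendant '[0,0,-1,0,0,0,0,0,-1,0,0,0,0,0,-1,0,0,0,0,0,-1,0,0,0,0,0,-0.52,0,0,0]' |grep open
python3 -m pendant '[0,0,0,0,0,0,0,0,0,0,0,0,0,0,0,0,0,0]'
python3 - <<'E'
from h import *
env.read_camera("wrist")
c,M=wrist();print(env.state()["position"]);crop(c["frame"],60,20,460,320,2,"w27.png");np.savez("w27.npz",M=M,f=c["frame"])
E
```

```text
opening: 0.081
time: 45.7
position: [0.3926, 0.3205, 0.0203]
tcp_rot: [[0.996, -0.088, 0.002], [-0.088, -0.996, 0.001], [0.001, -0.001, -1.0]]
contact_force: [0.4, 0.2, -1.5]
opening: 0.082
[0.39272967 0.32074699 0.02062232]
```

View pics/w27.png

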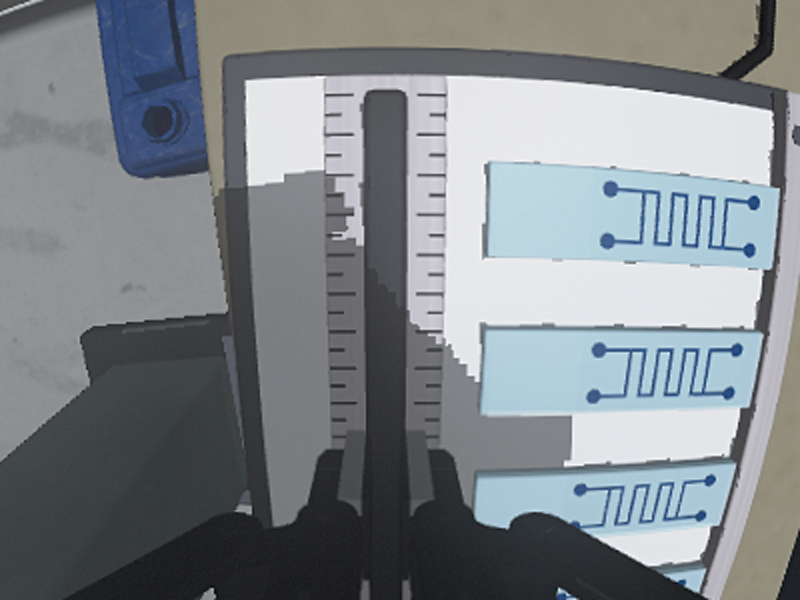

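```bash

python3 -m pendant '[0,0,-0.2,0,0,0,0,0,0,0,0,0]' |grep -v rot
python3 -m pendant '[0.2,-0.02,-0.02,0,0,0,0.12,-0.01,0,0,0,0,0,0,0,0,0,0]' |grep -v rot
python3 -m pendant '[0.1,-0.01,0,0,0,0,0,0,0,0,0,0]' |grep -v rot

```

```text
time: 45.97
position: [0.3924, 0.3207, 0.0147]
contact_force: [1.1, -0.1, -0.6]
opening: 0.083
time: 46.22
position: [0.3997, 0.3198, 0.0147]
contact_force: [-4.0, -0.0, 6.9]
opening: 0.079
time: 46.38
position: [0.4019, 0.3196, 0.0147]
contact_force: [-4.0, 0.2, 8.3]
opening: 0.086
```

```bash

python3 -m pendant '[0.06,-0.01,0.02,0,0,0,0,0,0,0,0,0]' |grep -v rot
python3 -m pendant '[0.05,0,0,0,0,0,0,0,0,0,0,0]' |grep -v rot
python3 -m pendant '[0.04,0,0,0,0,0,0,0,0,0,0,0]' |grep -v rot
python3 - <<'E'
from h import *
env.read_camera("wrist")
c,M=wrist();print(env.state()["position"],env.state()["contact_force"]);crop(c["frame"],230,20,430,170,4,"w28.png")
E
```

```text
time: 46.55
position: [0.4041, 0.3193, 0.0147]
contact_force: [-0.6, 0.1, 3.5]
opening: 0.079
time: 46.72
position: [0.4043, 0.3192, 0.0147]
contact_force: [-5.1, 0.9, 7.5]
opening: 0.082
time: 46.88
position: [0.4044, 0.3191, 0.0147]
contact_force: [-7.4, 1.8, 11.2]
opening: 0.081
[0.40442711 0.31917573 0.01471255] [-7.48415685  0.95313741  9.48480656]
```

View pics/w28.png

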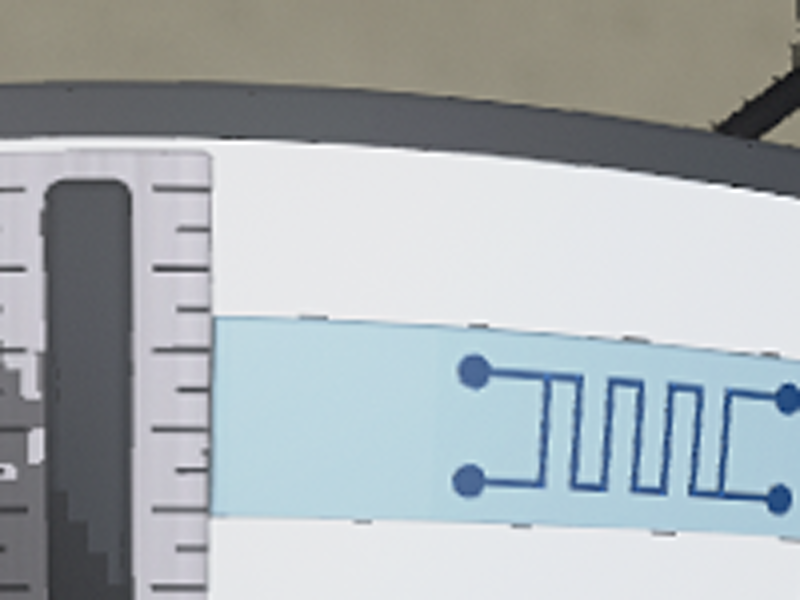

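```bash

python3 -m pendant '[0.08,0,0.02,0,0,0,0,0,0,0,0,0]' |grep -v rot
python3 -m pendant '[-0.05,0,0,0,0,0,0,0,0,0,0,0]' |grep -v rot
python3 -m pendant '[0,0,0,0,0,0,0,0,0,0,0,0,0,0,0,0,0,0]' 17|grep -v rot
python3 -m pendant '[0,0,1,0,0,0,0,0,1,0,0,0,0,0,1,0,0,0,0,0,1,0,0,0,0,0,1,0,0,0]' |grep -v rot
python3 -m pendant '[0.6,-0.6,0.8,0,0,0,0.6,-0.6,0.8,0,0,0,0,0,0,0,0,0,0,0,0,0,0,0]' |grep -v rot
python3 - <<'E'
from h import *
env.read_camera("wrist")
c,M=wrist();print(env.state()["position"]);crop(c["frame"],60,20,460,320,2,"w29.png");crop(c["frame"],180,60,380,210,4,"w30.png")
E
```

```text
time: 47.15
position: [0.4046, 0.319, 0.0147]
contact_force: [-12.9, 2.7, 10.3]
opening: 0.084
time: 47.32
position: [0.4046, 0.319, 0.0147]
contact_force: [-8.3, 1.1, 6.1]
opening: 0.079
time: 47.57
position: [0.4073, 0.3192, 0.0149]
contact_force: [-0.2, 0.7, -0.4]
opening: 0.196
time: 47.98
position: [0.4071, 0.319, 0.1411]
contact_force: [0.8, -0.1, -0.4]
opening: 0.202
time: 48.32
position: [0.4381, 0.2887, 0.1807]
contact_force: [-0.1, 0.3, -1.3]
opening: 0.198
[0.43618179 0.28901246 0.17892808]
```

View pics/w29.png

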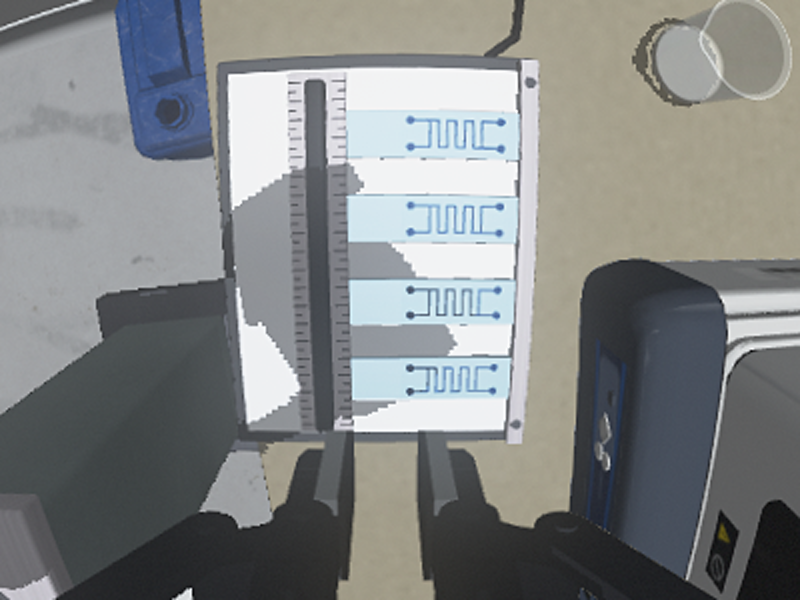

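View pics/w30.png

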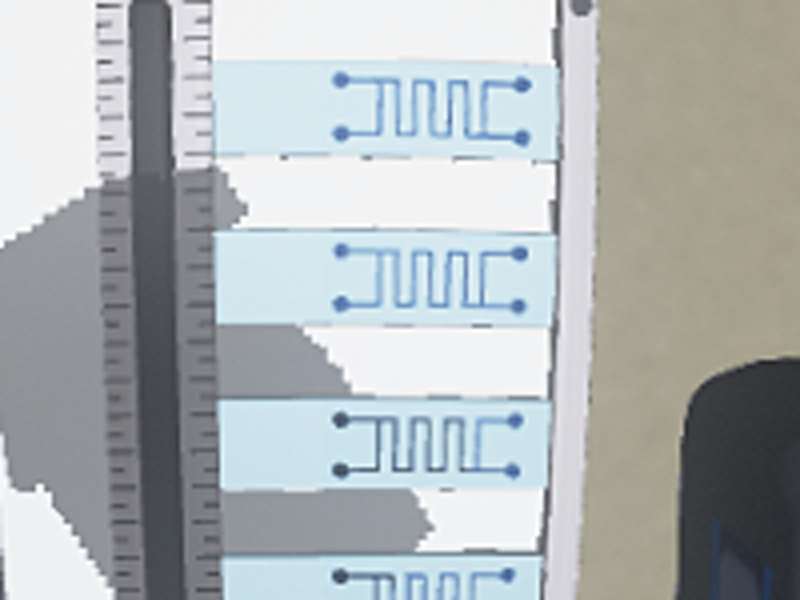

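```bash
python3 -m pendant '[0,0,0,0,0,0]' >/dev/null; python3 - <<'E'
from h import *
c,M=wrist();f=c["frame"].astype(int);np.savez("w31.npz",M=M,f=c["frame"])
# rectify to pad frame, 0.25mm/px at z=.012
o=np.array([.4363,.3173]);X=np.array([.9961,-.0885]);Y=np.array([.0885,.9961])
xs=np.arange(-60,90,.25);ys=np.arange(105,-105,-.35)
mx=np.zeros((len(ys),len(xs)),np.float32);my=mx.copy()
for i,y in enumerate(ys):
    for j,x in enumerate(xs):
        p=o+X*x/1000+Y*y/1000;u,v=wproj(c,M,[p[0],p[1],.012]);mx[i,j]=u;my[i,j]=v
r=cv2.remap(c["frame"],mx,my,cv2.INTER_CUBIC);cv2.imwrite("pics/rect.png",r[:,:,::-1]);print(r.shape)
g=r[:,:,2].astype(int)-r[:,:,0].astype(int)
for yc in (67,22,-23,-68):
    for dy in (-9,9):
        i=np.argmin(abs(ys-(yc+dy)));row=g[i-3:i+4].mean(0);m=np.where(row>18)[0];print(yc,dy,xs[m.min()],xs[m.max()])
E
```

```text
(600, 600, 3)
67 -9 -17.0 72.75
67 9 -16.5 73.5
22 -9 -16.5 73.25
22 9 -16.5 73.75
-23 -9 -16.0 73.75
-23 9 -16.0 74.0
-68 -9 -15.5 74.25
-68 9 -15.75 74.25
```

View pics/rect.png

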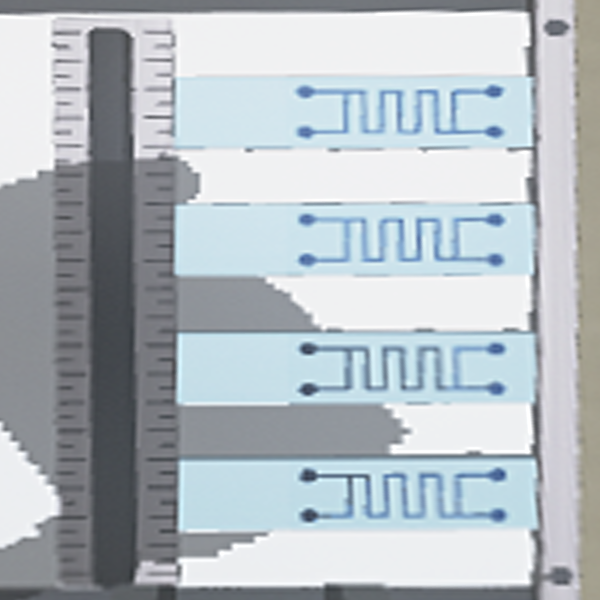

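```bash
python3 -m pendant '[0,-1,0.8,0,0,0,0,-1,0.8,0,0,0,0,-1,0,0,0,0,0,0,0,0,0,0,0,0,0,0,0,0]' |grep -v rot; python3 - <<'E'
from h import *
c=env.read_camera("side");crop(c["frame"],190,140,340,270,5,"d32.png")
E
```

```text
time: 48.97
position: [0.4364, 0.2138, 0.2194]
contact_force: [0.8, 0.1, 0.0]
opening: 0.199
```

View pics/d32.png

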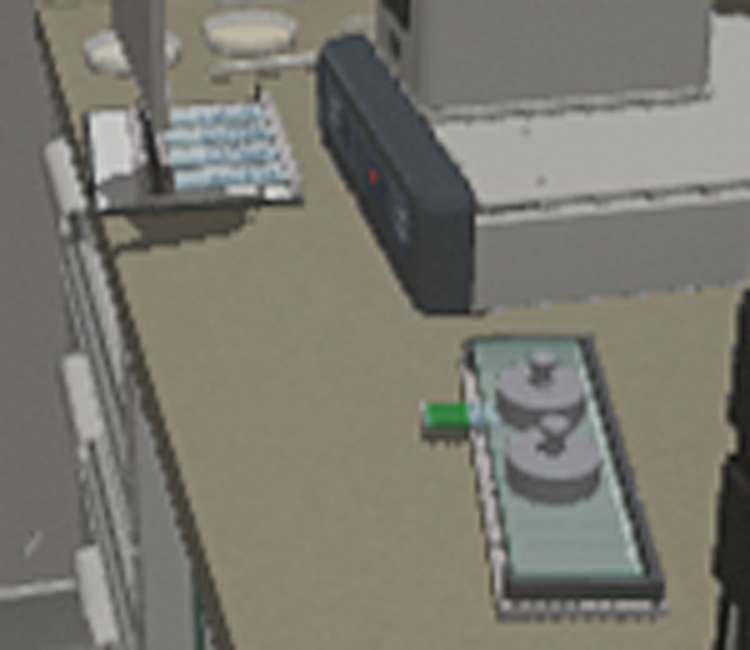

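The side view shows the plate with both weights, and the green-taped chip, in place in the press (green tape at crop (447,415)). The four chips and the rule lie on the pad.

```bash
python3 -c "
from rig import env
print(env.close_job())"
```

```text
the job is handed in; nothing more can be done
None
```

I drew the four cured chips straight out of the press and laid them side by side on the light pad, about 45 mm apart, each with one short end pushed against the stop bar. The rule had been knocked a few centimetres during the run. I found it again, laid it on the pad and pushed it against the other ends of all four chips. I handed the job in at about 49 s.

- **Chips and rule:** the straightened wrist view showed no visible gap at the bar or at the rule, to roughly half a millimetre. The chip ends, rule and bar all tilt about 0.6° the same way against my assumed pad axes. That points to my pad angle estimate being slightly off, not to a misfit.
- **Press and bench:** the last side view showed the plate, both weights and the green-taped chip in place by eye. I did not measure whether the plate had shifted or settled slightly. The arm was clear of everything at hand-in.
- **Grip:** I saw no slip while carrying anything.

No check failed.

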